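Load, scan and start the module test set

ROBOT

A 7-joint arm with a two-finger parallel gripper is mounted at the origin on the work surface. World frame = base frame: x ahead of the robot, y to its left, z up, the work surface at z = 0. Lengths are in m, angles in degrees, forces in N, time in s.
With the tool pointing down it reaches from about 0.425 to 0.875 m from the base axis. Payload 8.4 kg.
Tool frame: the origin (TCP) lies midway between the tips of the shut fingers; the grasp point (between the pads) lies 19 mm behind it (robot.tcp_to_grasp is the distance from the TCP to the grasp point, in m); z points along the fingers, y is the line along which they close (so a half turn about z gives the same grasp; the last joint's range is limited). The gripper opens to 85 mm and grips with 20 to 120 N. Pads are 22 mm wide; open, the fingers measure 114 mm over their backs; the gripper's body (76 mm by 85 mm) begins 54 mm behind the grasp point. The pads swing forward as they close: fully open they stand 13 mm farther back than shut.
Start: joints at [-77.246, 19.091, 2.286, 83.961, -0.768, 76.965, -3.352], TCP at [0.206, 0.617, 0.231] pointing down, gripper open.
Joint ranges: [-147.57, 147.57], [-21.85, 119.76], [-74.77, 79.35], [14.55, 137.4], [-85.83, 265.84], [4.83, 119.75], [-152.11, 152.11]. Speed limits (degrees/s): [127.2, 127.2, 159.86, 159.86, 180, 180, 180].

INTERFACE

Orientations are given as a 3x3 rotation matrix whose columns are the frame's x, y, z axes.
In Python, from cell import telemetry, get_image, robot gives the robot as it stands.
- The arm moves only by the tool move_arm, never from a script. Its argument "series" is a list of rows, each an object of numbers: "tx", "ty", "tz": the shift along the tool's x, y, z in units of 60 mm (1.0 is 60 mm); "turn": the turn about the tool's z in units of 6 degrees (1.0 is 6 degrees); "jaw": the finger opening in mm, from 0 to 85.4. A call has exactly 8 rows; each row shifts and turns the commanded pose from where the row before left it, along the tool's axes as they then stand; what a row does not reach is not made up. A row lasts 1/8 s, in which the tool goes at most 62.5 mm and 10.7 degrees, less where a joint would pass 70% of its speed; a pose out of reach is approached as far as the arm can. A call is refused whole if a number of a shift passes 1 or a number of a turn 1, either way. A call with a gripper value outside its range is refused whole. The fingers move at their own pace and stop on an object; "force" is the grip in N (left out, the last holds). Time passes only in rows, so rows that do not move let the fingers close, or fill a call up. It gives the time, the measured TCP pose, the force, the opening and the grip force at its end, in the units of the state.
- telemetry.read_state(): the state, without advancing time (a new reading comes with each control period).
- get_image(name): name is "scene" or "top"; returns a dict with "pixels" (480x640x3 uint8, red, green, blue), "fx", "fy", "cx", "cy" (pixels), "k1" (the pictures are not rectified: a ray, as slopes to the right and down, at radius r is drawn at 1 + k1 r^2 times it, then the intrinsics apply), "R" (3x3) and "t" (3): a world point X has camera coordinates R X + t. Camera axes: x right, y down, z forward; pixel columns grow to the right and rows downward; lengths in m; the calibration is good to about 2 mm. A picture is of the moment at which its call begins. There is no depth.
- robot.hand_in(): hands the job in; it is judged then, once.
The state is a dict: "time_s": time; "q": joint angles; "qvel": joint speeds; "joint_torque": joint torques, N m; "eef_pos": TCP position; "orientation": TCP orientation; "ft_force": force on the tool from outside, world axes, zero at the start; "ft_torque": the same for the moment, N m; "opening": finger opening in m; "finger_force": force on a finger pad.
Only numpy, scipy, OpenCV 4.12 (cv2) and the standard library are available. Lean on these libraries where they do the work, as an engineer would, in place of code of your own. Each camera call takes 0.05 s, during which the arm holds its last target. There are 200 camera calls.

TASK

Put each of the two or three audio modules lying on the bench into the nest of its own width on the test set, contact end first, and push it fully home so that it lies square and flush against both the contact block and the side rail. When all are home, take the bar-code scanner from its holster and read the labels one by one in channel order, from the narrowest module to the widest: hold it steady for a second some 10 cm above each label, pointing straight down at its middle, never touching a module with it. Then put the scanner back in its holster, nose down, press the start button fully and let go, with every module still home and the other things on the bench left where they are.

Things in the scene. Friction and masses are not known exactly. Their poses are not given: they have to be found in the camera images.
- test_set: bench test set: fixed flat grey box 180 (x) by 314 (y) by 30 mm, three nests side by side on its flat top (the bed, 30 mm above the bench). Origin at the bench under it, 95 mm from its front edge, 85 mm from its rear; x from the front to the contact blocks, y to the left seen from the robot. Start button at its right end
- nest_narrow (a point): leftmost (channel 1) nest: point of the bed under the centre of the narrow module when home; x to the contact block, y left. Stops: black contact block, 34 mm wide, 24 high, face at x = +50 mm; on the right a steel side rail, face at y = -17 mm, 8 wide. On the left a black plastic guide leaves 10 mm play. Rail and guide: 70 long, 9 high. Front open; home modules are 44 mm apart
- nest_middle (a point): middle (channel 2) nest: point of the bed under the centre of the middle module when home; x to the contact block, y left. Stops: black contact block, 46 mm wide, 24 high, face at x = +50 mm; on the right a steel side rail, face at y = -23 mm, 8 wide. On the left a black plastic guide leaves 10 mm play. Rail and guide: 70 long, 9 high. Front open; home modules are 44 mm apart
- nest_wide (a point): rightmost (channel 3) nest: point of the bed under the centre of the wide module when home; x to the contact block, y left. Stops: black contact block, 58 mm wide, 24 high, face at x = +50 mm; on the right a steel side rail, face at y = -29 mm, 8 wide. On the left a black plastic guide leaves 10 mm play. Rail and guide: 70 long, 9 high. Front open; home modules are 44 mm apart
- module_narrow: the narrow plug-in module: plain aluminium box, 100 (x) by 34 (y) by 36 mm (z), about 242 g; origin at the centre of its underside, +x to the contact end (brass fingers, brass strip on the top edge), -x to its black front panel; white bar label on top. May be absent (None)
- label_narrow (a point): centre of the bar label (40 by 24 mm) on top of the narrow module, 20 mm from the middle towards the front panel
- module_middle: the middle plug-in module: plain aluminium box, 100 (x) by 46 (y) by 36 mm (z), about 278 g; origin at the centre of its underside, +x to the contact end (brass fingers, brass strip on the top edge), -x to its black front panel; white bar label on top. May be absent (None)
- label_middle (a point): centre of the bar label (40 by 24 mm) on top of the middle module, 20 mm from the middle towards the front panel
- module_wide: the wide plug-in module: plain aluminium box, 100 (x) by 58 (y) by 36 mm (z), about 314 g; origin at the centre of its underside, +x to the contact end (brass fingers, brass strip on the top edge), -x to its black front panel; white bar label on top. May be absent (None)
- label_wide (a point): centre of the bar label (40 by 24 mm) on top of the wide module, 20 mm from the middle towards the front panel
- scanner: bar-code scanner, 160 g, nose down in its holster. Origin: centre of its window at the nose; it looks along -z. Head 42 (x) by 60 (y) by 90 mm (z, up from the window); flat-sided handle 30 mm wide (y) and 30 high, centre line 58 mm above the window, runs level along -x from x = -21 to -106 mm; grip it across y at about x = -58 mm
- holster: fixed holster: steel foot 110 by 110 by 10 mm, on it an open black cup, inside 52 (x) by 71 mm (y), rim 46 mm above the bench; origin under the middle. The parked scanner has its window on the foot, 10 mm above this origin, its axes along the holster's, its handle over the cup's -x wall
- start (a joint): travel of the start button: 0 released, 0.006 m fully down; a spring returns it; about 5 N holds it fully down
- start_top (a point): centre of the top of the round steel start button, 26 mm across, pressed straight down
- aerosol: aerosol can, 52 mm across, 147 mm high, standing; leave it alone; origin at the centre of its underside
- tape_measure: tape measure, 74 by 42 by 66 mm; leave it alone; origin at the centre of its underside
- carton: small carton, 90 by 130 by 55 mm; leave it alone; origin at the centre of its underside
Mind the look-alikes: they are no part of the job. Leave any turquoise look-alike of the module_middle alone.

How it is judged:
By the outcome, as a careful person would: the job done as asked, in the order asked, and still so for the second after the job is handed in, with the robot touching nothing.
Of module_narrow, module_middle, module_wide only 2 to 3 are there at a start; the rules pass over those that are not, and their reading is None.
At some moment in a run one of module_narrow, module_middle, module_wide may be knocked a few centimetres aside while the robot is not near it.
It also fails if it takes over 210 s, if anything falls off the work surface, if the arm or the gripper's body presses on something with over 40 N, if the wrist force passes 120 N, or if a joint passes its speed limit or range.

## Working session

There is one attempt and no reset: what is moved stays moved. The work goes in short steps, Python scripts to look and compute and a tool call to move; the robot and the scene stay as the last step left them, time stands still between calls to the robot, and variables do not carry over. Pictures are saved under pics/ and viewed, at most 14 in all, crops included, and the job is handed in when it is done.

Besides the shell and the picture viewer there is one more tool, called after "Emit:" by a JSON object that holds its "api" and its "payload". move_arm: Moves the arm, as the interface text tells. Its arguments: {"type":"object","properties":{"series":{"type":"array","items":{"type":"object","properties":{"tx":{"type":"number"},"ty":{"type":"number"},"tz":{"type":"number"},"turn":{"type":"number"},"jaw":{"type":"number"}}}},"force":{"type":"number"}},"required":["series"]}

```bash
ls; mkdir -p pics; cat > h.py <<'E'
import numpy as np, cv2
from cell import telemetry, get_image, robot
def cam(n):
    return get_image(n)
def save(im,f,crop=None,s=1):
    p=im["pixels"][:,:,::-1]
    if crop: x0,y0,x1,y1=crop; p=p[y0:y1,x0:x1]
    cv2.imwrite("pics/"+f,cv2.resize(p,None,fx=s,fy=s,interpolation=cv2.INTER_CUBIC))
def ray(im,u,v):
    xd=np.array([(u-im["cx"])/im["fx"],(v-im["cy"])/im["fy"]]); x=xd.copy()
    for _ in range(30): x=xd/(1+im["k1"]*(x@x))
    R=np.array(im["R"]);t=np.array(im["t"])
    return -R.T@t, R.T@np.array([x[0],x[1],1])
def at(im,u,v,z):
    c,d=ray(im,u,v); return c+d*(z-c[2])/d[2]
def proj(im,X):
    p=np.array(im["R"])@np.array(X)+np.array(im["t"]); x=p[:2]/p[2]; x=x*(1+im["k1"]*(x@x))
    return np.array([im["fx"]*x[0]+im["cx"],im["fy"]*x[1]+im["cy"]])
E
python3 - <<'E'
from h import *
for n in("top","scene"):
    im=cam(n); save(im,n+"0.png",s=1.25); print(n,im["fx"],im["k1"],ray(im,320,240))
    import pickle; pickle.dump(im,open(n+"0.pkl","wb"))
s=telemetry.read_state(); print(s["time_s"],s["eef_pos"],s["orientation"],s["opening"])
E
```

```text
pics
top 454.1115380082562 0.011084181638935342 (array([0.31000112, 0.01560877, 1.18656449]), array([ 0.24881926,  0.00642609, -0.96857894]))
scene 501.8052469858689 -0.08212420055824224 (array([1.15526868, 0.70146036, 1.06518034]), array([-0.436343  , -0.51654607, -0.73681639]))
0.1 [0.20543607 0.61624064 0.23051277] [[-9.48671409e-01  3.16263237e-01 -3.49581928e-04]
 [ 3.16263408e-01  9.48670345e-01 -1.42607610e-03]
 [-1.19377436e-04 -1.46343760e-03 -9.99998922e-01]] 0.08535809469788394
```

View pics/top0.png

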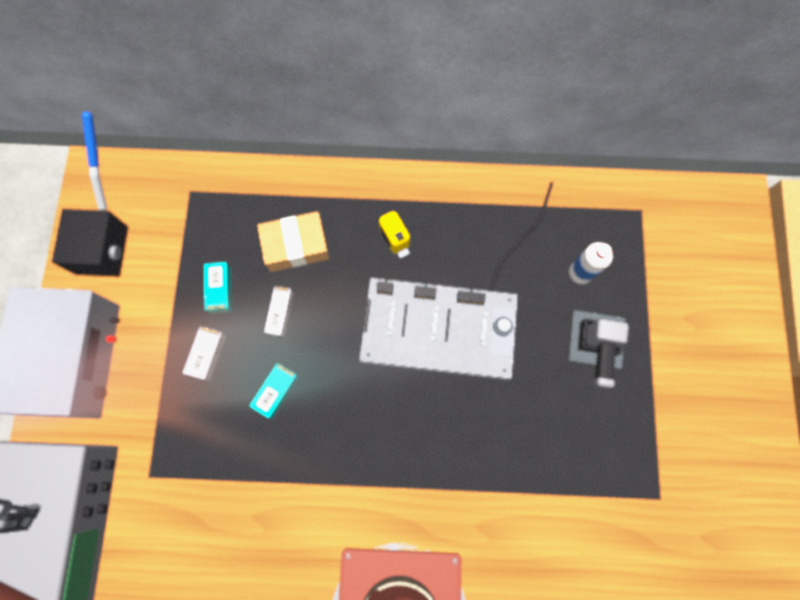

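View pics/scene0.png

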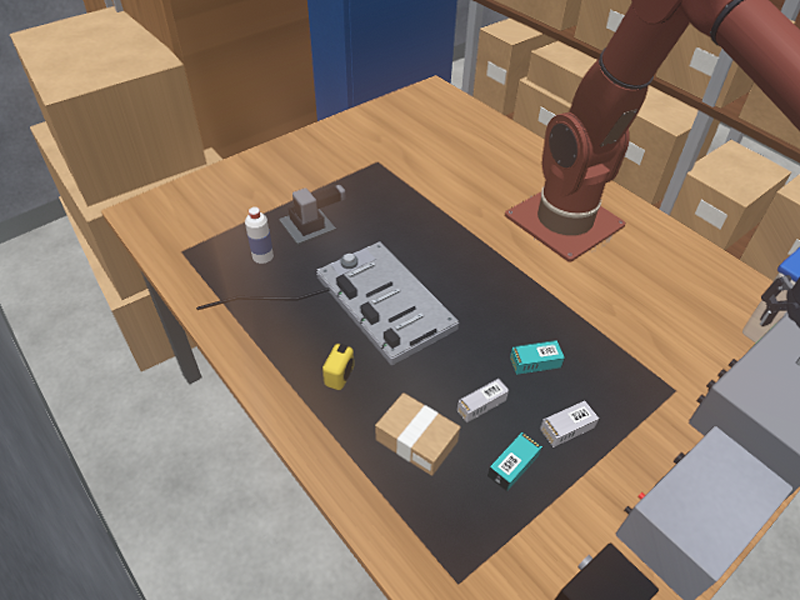

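The top view shows silver modules at about (277,310) and (203,352), turquoise look-alikes at (215,286) and (273,390), the test set around (440,328), and the scanner at (605,345). These are positions in the 1.25x view. I'll enlarge the areas that matter.

```bash
python3 - <<'E'
from h import *
import pickle
t=pickle.load(open("top0.pkl","rb")); s=pickle.load(open("scene0.pkl","rb"))
save(t,"c1.png",(130,200,260,340),4.2); save(t,"c2.png",(280,210,520,320),3.3)
save(s,"c3.png",(350,260,490,380),5)
E
```

```text
(no output)
```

View pics/c1.png

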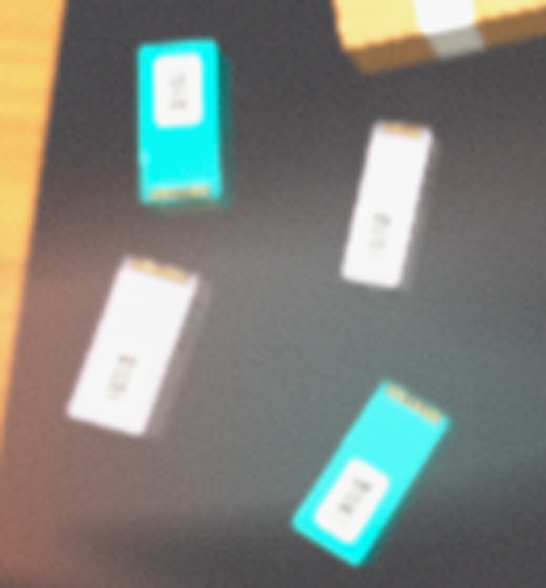

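View pics/c2.png

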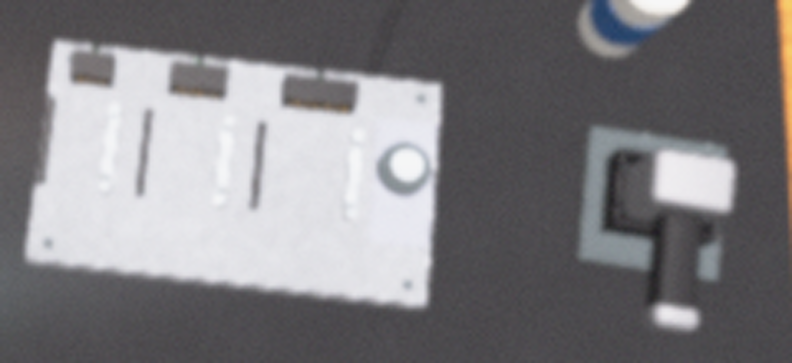

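View pics/c3.png

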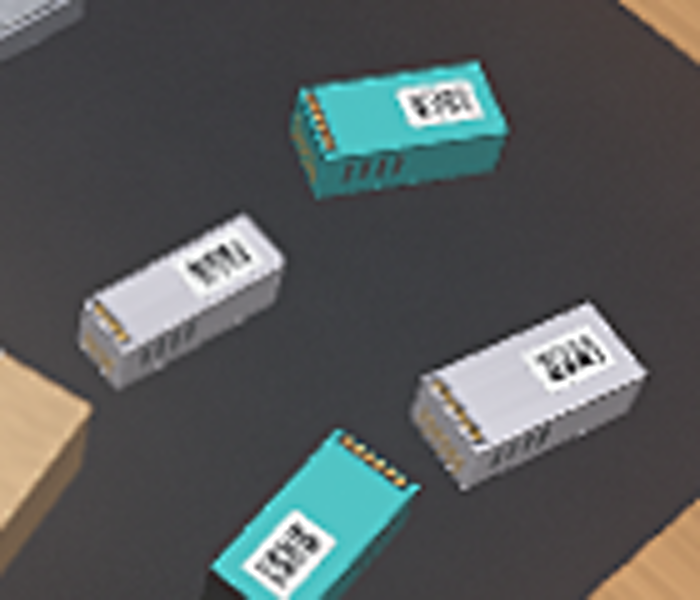

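```bash
python3 - <<'E'
from h import *
import pickle
np.set_printoptions(precision=4,suppress=True)
t=pickle.load(open("top0.pkl","rb")); s=pickle.load(open("scene0.pkl","rb"))
A=lambda im,c,k,o,z:np.array([at(im,o[0]+x/k,o[1]+y/k,z) for x,y in c])[:,:2]
def rep(n,P): # corners: contactL, contactR, frontR, frontL
    c=P.mean(0);d=(P[0]+P[1]-P[2]-P[3])/2
    print(n,"c",c,"yaw",np.degrees(np.arctan2(d[1],d[0])),"L",np.linalg.norm(d),"W",np.linalg.norm(P[0]+P[3]-P[1]-P[2])/2)
    return c
rep("nar scene",A(s,[(90,298),(127,347),(285,262),(245,213)],5,(350,260),.036))
rep("mid scene",A(s,[(423,377),(480,442),(648,373),(588,303)],5,(350,260),.036))
rep("nar top",A(t,[(377,123),(433,129),(400,287),(342,277)],4.2,(130,200),.036))
rep("big top",A(t,[(128,258),(200,274),(141,436),(67,414)],4.2,(130,200),.036))
rep("turq top",A(t,[(386,381),(452,420),(358,566),(293,524)],4.2,(130,200),.036))
P=A(t,[(55,40),(443,84),(428,306),(25,262)],3.3,(280,210),.03); print(P); c=rep("testset",P)
print("btn",A(t,[(406,165)],3.3,(280,210),.045))
print("block front top corners/bottoms", A(t,[(70,80),(112,84),(170,92),(227,97),(283,105),(356,111)],3.3,(280,210),.03))
print("foot",A(t,[(592,127),(728,147),(718,281),(579,260)],3.3,(280,210),.01))
rep("foot",A(t,[(592,127),(728,147),(718,281),(579,260)],3.3,(280,210),.01))
rep("head",A(t,[(655,150),(736,157),(733,213),(652,207)],3.3,(280,210),.10))
print("cap",A(t,[(676,318)],3.3,(280,210),.083))
save(s,"c4.png",(225,140,390,300),3.6)
E
```

```text
nar scene c [0.5744 0.2791] yaw -7.194355196206319 L 0.09629973260676764 W 0.03312594178809996
mid scene c [0.4805 0.4234] yaw -14.538334145550955 L 0.09730379083313194 W 0.04369283865787638
nar top c [0.5721 0.2756] yaw -6.676611272194797 L 0.10044467570814082 W 0.03577679012018099
big top c [0.4776 0.4207] yaw -13.666920071275317 L 0.10122828454556201 W 0.046472062057509346
turq top c [0.4071 0.2693] yaw -28.38954222575699 L 0.09975147014074214 W 0.04697007451962309
[[ 0.6534  0.0872]
 [ 0.6302 -0.2247]
 [ 0.4523 -0.2117]
 [ 0.4732  0.1007]]
testset c [ 0.5523 -0.0621] yaw -4.217977606917878 L 0.1795610667776656 W 0.3129174128838945
btn [[ 0.5595 -0.1923]]
block front top corners/bottoms [[ 0.6206  0.0734]
 [ 0.6188  0.0398]
 [ 0.6142 -0.0068]
 [ 0.612  -0.0523]
 [ 0.6074 -0.0971]
 [ 0.605  -0.1553]]
foot [[ 0.605  -0.3489]
 [ 0.5931 -0.4578]
 [ 0.4843 -0.4441]
 [ 0.4962 -0.3352]]
foot c [ 0.5447 -0.3965] yaw -7.181192398075364 L 0.10965054411588536 W 0.10956626874684282
head c [ 0.5441 -0.3951] yaw -5.695376368823183 L 0.042989947016575825 W 0.059647971425113126
cap [[ 0.4448 -0.3833]]
```

View pics/c4.png

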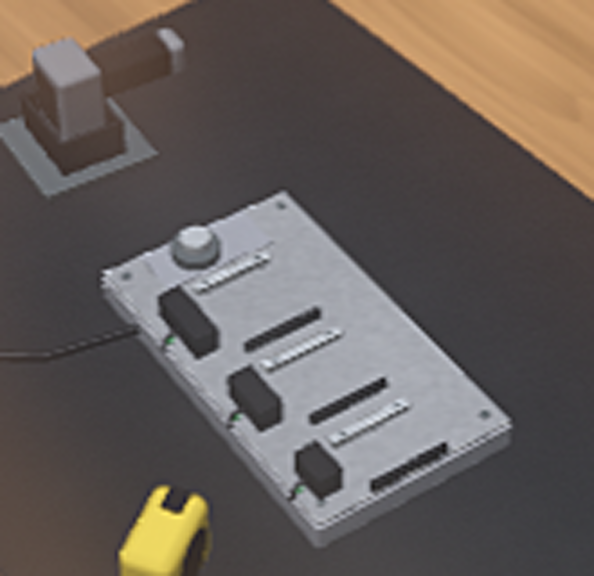

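The silver modules measure 34 mm and 46 mm wide, so narrow and middle are present and wide is absent. In c4 the test-set top corners are at about (103,275), (285,192), (511,425) and (318,528).

```bash
cat >> h.py <<'E'
def wrap(a): return (a+90)%180-90
def plan(x,y,z,yaw):
    "tool-frame shift (units) and turn (units) from measured pose; yaw = world yaw (deg) wanted of tool y minus 90 (mod 180)"
    s=telemetry.read_state(); R=np.array(s["orientation"]); p=np.array(s["eef_pos"])
    cur=np.degrees(np.arctan2(R[1,1],R[0,1]))-90
    d=R.T@(np.array([x,y,z])-p)
    print("pos",p.round(4),"yaw",cur.round(2),"F",np.round(s["ft_force"],1),"op",round(s["opening"],4),"t",s["time_s"])
    print("shift units",(d/.06).round(3),"turn units",round(-wrap(yaw-cur)/6,3))
E
python3 - <<'E'
from h import *
import pickle
np.set_printoptions(precision=4,suppress=True)
s=pickle.load(open("scene0.pkl","rb"))
P=np.array([at(s,225+x/3.6,140+y/3.6,.03) for x,y in [(318,528),(103,275),(285,192),(511,425)]])[:,:2]
print(P,P.mean(0)); d=(P[0]+P[1]-P[2]-P[3])/2; w=(P[0]+P[3]-P[1]-P[2])/2
print(np.degrees(np.arctan2(d[1],d[0])),np.degrees(np.arctan2(-w[0],w[1])),np.linalg.norm(d),np.linalg.norm(w))
plan(.479,.422,.15,-14)
E
```

```text
[[ 0.6588  0.0921]
 [ 0.6359 -0.2167]
 [ 0.4583 -0.2046]
 [ 0.4837  0.1062]] [ 0.5592 -0.0557]
-4.2464650529388015 -4.4584631331644085 0.17684132772404798 0.3107548119882383
pos [0.2054 0.6162 0.2305] yaw -18.44 F [-0.2  0.1 -0.1] op 0.0854 t 0.1
shift units [-5.349 -1.627  1.345] turn units -0.74
```

Emit:
{"api": "move_arm", "payload": {"series": [{"tx": -0.5,"ty": -0.2,"tz": 0.1,"jaw": 85},{"tx": -0.8,"ty": -0.25,"tz": 0.2},{"tx": -0.8,"ty": -0.25,"tz": 0.2},{"tx": -0.8,"ty": -0.25,"tz": 0.2},{"tx": -0.8,"ty": -0.25,"tz": 0.2},{"tx": -0.8,"ty": -0.25,"tz": 0.2},{"tx": -0.6,"ty": -0.13,"tz": 0.15},{"tx": -0.25,"ty": -0.05,"tz": 0.1,"turn": -0.74}]}}

```text
validation failed for argument at $.se...
```

```bash
python3 - <<'E'
from h import *
plan(.479,.422,.012,-14)
E
```

```text
pos [0.2054 0.6162 0.2305] yaw -18.44 F [-0.2  0.1 -0.1] op 0.0854 t 0.1
shift units [-5.349 -1.624  3.645] turn units -0.74
```

Emit:
{"api": "move_arm", "payload": {"series": [{"tx": -0.5,"ty": -0.2,"tz": 0.1,"turn": 0,"jaw": 85},{"tx": -0.8,"ty": -0.25,"tz": 0.2,"turn": 0,"jaw": 85},{"tx": -0.8,"ty": -0.25,"tz": 0.2,"turn": 0,"jaw": 85},{"tx": -0.8,"ty": -0.25,"tz": 0.2,"turn": 0,"jaw": 85},{"tx": -0.8,"ty": -0.25,"tz": 0.2,"turn": 0,"jaw": 85},{"tx": -0.8,"ty": -0.25,"tz": 0.2,"turn": 0,"jaw": 85},{"tx": -0.6,"ty": -0.13,"tz": 0.15,"turn": 0,"jaw": 85},{"tx": -0.25,"ty": -0.05,"tz": 0.1,"turn": -0.74,"jaw": 85}], "force": 40}}

```text
time_s: 1.1
eef_pos: [0.4813, 0.4197, 0.1494]
orientation: [[-0.97, 0.244, -0.0], [0.244, 0.97, -0.002], [-0.0, -0.002, -1.0]]
ft_force: [-1.2, 0.7, 0.5]
opening: 0.0849
finger_force: 0.0
```

```bash
python3 - <<'E'
from h import *
plan(.479,.422,.012,-14)
im=cam("top"); save(im,"t2.png",(130,200,330,340),4)
E
```

```text
pos [0.4813 0.4197 0.1494] yaw -14.12 F [-1.2  0.7  0.5] op 0.0849 t 1.1
shift units [0.048 0.032 2.289] turn units -0.02
```

View pics/t2.png

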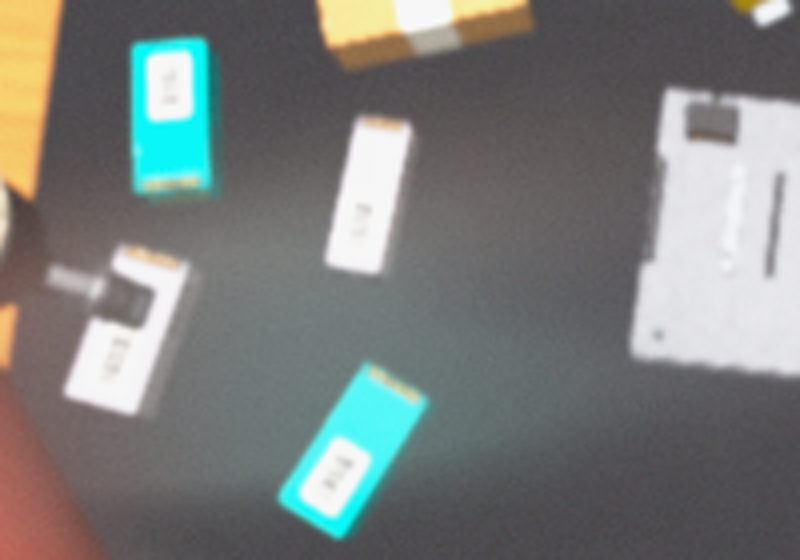

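The right finger shows at about (130,300), displaced by parallax. Descending.

Emit:
{"api": "move_arm", "payload": {"series": [{"tx": 0.04,"ty": 0.03,"tz": 0.25,"turn": 0,"jaw": 85},{"tx": 0,"ty": 0,"tz": 0.4,"turn": 0,"jaw": 85},{"tx": 0,"ty": 0,"tz": 0.4,"turn": 0,"jaw": 85},{"tx": 0,"ty": 0,"tz": 0.4,"turn": 0,"jaw": 85},{"tx": 0,"ty": 0,"tz": 0.4,"turn": 0,"jaw": 85},{"tx": 0,"ty": 0,"tz": 0.25,"turn": 0,"jaw": 85},{"tx": 0,"ty": 0,"tz": 0.15,"turn": 0,"jaw": 85},{"tx": 0,"ty": 0,"tz": 0,"turn": 0,"jaw": 75}], "force": 40}}

```text
time_s: 2.15
eef_pos: [0.4768, 0.4248, 0.015]
orientation: [[-0.97, 0.242, -0.001], [0.242, 0.97, -0.0], [0.0, -0.001, -1.0]]
ft_force: [-0.3, 1.1, 0.6]
opening: 0.0755
finger_force: 0.0
```

Emit:
{"api": "move_arm", "payload": {"series": [{"tx": 0,"ty": 0,"tz": 0,"turn": 0,"jaw": 40},{"tx": 0,"ty": 0,"tz": 0,"turn": 0,"jaw": 30},{"tx": 0,"ty": 0,"tz": 0,"turn": 0,"jaw": 30},{"tx": 0,"ty": 0,"tz": 0,"turn": 0,"jaw": 30},{"tx": 0,"ty": 0,"tz": 0,"turn": 0,"jaw": 30},{"tx": 0,"ty": 0,"tz": 0,"turn": 0,"jaw": 30},{"tx": 0,"ty": 0,"tz": 0,"turn": 0,"jaw": 30},{"tx": 0,"ty": 0,"tz": 0,"turn": 0,"jaw": 30}], "force": 40}}

```text
time_s: 3.15
eef_pos: [0.4778, 0.4249, 0.0164]
orientation: [[-0.97, 0.242, 0.001], [0.242, 0.97, 0.001], [-0.001, 0.001, -1.0]]
ft_force: [-1.6, -1.0, 5.7]
opening: 0.0451
finger_force: 42.9
```

Emit:
{"api": "move_arm", "payload": {"series": [{"tx": 0,"ty": 0,"tz": -0.1,"turn": 0,"jaw": 30},{"tx": 0,"ty": 0,"tz": -0.3,"turn": 0,"jaw": 30},{"tx": 0,"ty": 0,"tz": -0.4,"turn": 0,"jaw": 30},{"tx": 0,"ty": 0,"tz": -0.4,"turn": 0,"jaw": 30},{"tx": 0,"ty": 0,"tz": -0.4,"turn": 0,"jaw": 30},{"tx": 0,"ty": 0,"tz": -0.3,"turn": -0.5,"jaw": 30},{"tx": 0,"ty": 0,"tz": -0.1,"turn": -0.6,"jaw": 30},{"tx": 0,"ty": 0,"tz": 0,"turn": -0.52,"jaw": 30}], "force": 60}}

```text
time_s: 4.15
eef_pos: [0.4776, 0.4249, 0.1373]
orientation: [[-0.997, 0.073, 0.001], [0.073, 0.997, 0.001], [-0.001, 0.001, -1.0]]
ft_force: [-0.1, 0.2, -2.1]
opening: 0.0449
finger_force: 62.5
```

```bash
python3 - <<'E'
from h import *
plan(.5372,-.0167,.10,-4.25)
E
```

```text
pos [0.4776 0.4249 0.1373] yaw -4.17 F [-0.1  0.2 -2.1] op 0.0449 t 4.15
shift units [-1.525 -7.269  0.612] turn units 0.013
```

Emit:
{"api": "move_arm", "payload": {"series": [{"tx": -0.1,"ty": -0.4,"tz": 0,"turn": 0,"jaw": 30},{"tx": -0.2,"ty": -0.7,"tz": 0,"turn": 0,"jaw": 30},{"tx": -0.2,"ty": -0.8,"tz": 0,"turn": 0,"jaw": 30},{"tx": -0.2,"ty": -0.8,"tz": 0,"turn": 0,"jaw": 30},{"tx": -0.2,"ty": -0.8,"tz": 0,"turn": 0,"jaw": 30},{"tx": -0.2,"ty": -0.8,"tz": 0,"turn": 0,"jaw": 30},{"tx": -0.1,"ty": -0.8,"tz": 0,"turn": 0,"jaw": 30},{"tx": -0.1,"ty": -0.8,"tz": 0,"turn": 0,"jaw": 30}]}}

```text
time_s: 5.15
eef_pos: [0.5283, 0.0631, 0.1361]
orientation: [[-0.997, 0.076, 0.001], [0.076, 0.997, 0.0], [-0.001, 0.0, -1.0]]
ft_force: [0.5, -0.1, -2.7]
opening: 0.0446
finger_force: 62.5
```

Emit:
{"api": "move_arm", "payload": {"series": [{"tx": -0.1,"ty": -0.7,"tz": 0.1,"turn": 0,"jaw": 30},{"tx": -0.1,"ty": -0.5,"tz": 0.2,"turn": 0,"jaw": 30},{"tx": 0,"ty": -0.17,"tz": 0.3,"turn": 0,"jaw": 30},{"tx": 0,"ty": 0,"tz": 0.2,"turn": 0,"jaw": 30},{"tx": 0,"ty": 0,"tz": 0,"turn": 0,"jaw": 30},{"tx": 0,"ty": 0,"tz": 0,"turn": 0,"jaw": 30},{"tx": 0,"ty": 0,"tz": 0,"turn": 0,"jaw": 30},{"tx": 0,"ty": 0,"tz": 0,"turn": 0,"jaw": 30}]}}

```text
time_s: 6.15
eef_pos: [0.5348, -0.0167, 0.0877]
orientation: [[-0.997, 0.074, 0.001], [0.074, 0.997, 0.0], [-0.001, 0.0, -1.0]]
ft_force: [0.6, 0.3, -2.3]
opening: 0.0447
finger_force: 62.5
```

```bash
python3 - <<'E'
from h import *
import pickle
plan(.5372,-.0167,.06,-4.25)
s=cam("scene"); save(s,"s3.png",(225,140,415,300),4.2); pickle.dump(s,open("s3.pkl","wb"))
E
```

```text
pos [ 0.5348 -0.0167  0.0877] yaw -4.25 F [ 0.6  0.3 -2.3] op 0.0447 t 6.15
shift units [-0.04   0.004  0.462] turn units 0.0
```

View pics/s3.png

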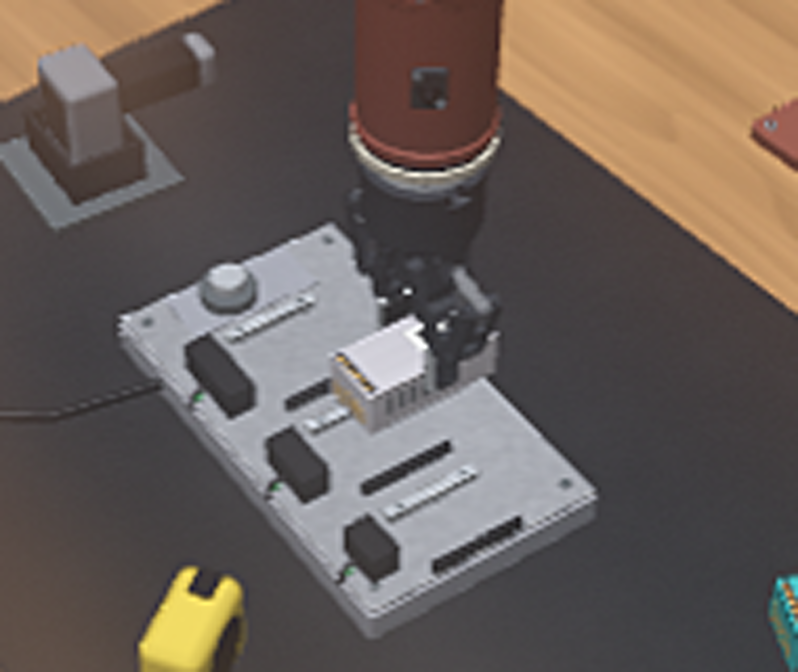

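The held module's contact-end top corners are at about (331,357) and (372,392). The narrow rail runs (388,515)–(478,470) and the middle guide (362,492)–(452,443).

```bash
python3 - <<'E'
from h import *
import pickle
np.set_printoptions(precision=4,suppress=True)
s=pickle.load(open("s3.pkl","rb"))
a=np.radians(-4.25);ux=np.array([np.cos(a),np.sin(a)]);uy=np.array([-ux[1],ux[0]])
f=lambda x,y,z:at(s,225+x/4.2,140+y/4.2,z)[:2]
def tf(p,o=np.array([.559,-.0604])): d=p-o; return np.array([d@ux,d@uy])
m=(f(331,357,.107)+f(372,392,.107))/2-.05*ux
print("module centre by scene",m,"tcp",[.5348,-.0167])
for n,pts in dict(narrail=[(388,513),(478,468)],widerail=[(232,333),(315,296)],midguide=[(362,489),(452,443)],narguide=[(433,566),(522,520)]).items():
    print(n,[tf(f(*p,.039)) for p in pts])
print("corners",[tf(f(*p,.03)) for p in [(370,620),(120,320),(335,225),(597,495)]])
E
```

```text
module centre by scene [ 0.537  -0.0153] tcp [0.5348, -0.0167]
narrail [array([0.037 , 0.1034]), array([-0.033 ,  0.1047])]
widerail [array([ 0.0344, -0.0888]), array([-0.0329, -0.0876])]
midguide [array([0.0395, 0.0776]), array([-0.0317,  0.0776])]
narguide [array([0.0382, 0.1545]), array([-0.0303,  0.1557])]
corners [array([0.0905, 0.1617]), array([ 0.088, -0.151]), array([-0.0907, -0.1494]), array([-0.0883,  0.1603])]
```

Emit:
{"api": "move_arm", "payload": {"series": [{"tx": 0,"ty": 0.05,"tz": 0,"turn": 0,"jaw": 30},{"tx": 0,"ty": 0,"tz": 0.2,"turn": 0,"jaw": 30},{"tx": 0,"ty": 0,"tz": 0.2,"turn": 0,"jaw": 30},{"tx": 0,"ty": 0,"tz": 0.1,"turn": 0,"jaw": 30},{"tx": 0,"ty": 0,"tz": 0.05,"turn": 0,"jaw": 30},{"tx": 0,"ty": 0,"tz": 0.05,"turn": 0,"jaw": 30},{"tx": 0,"ty": 0,"tz": 0.05,"turn": 0,"jaw": 30},{"tx": 0,"ty": 0,"tz": 0,"turn": 0,"jaw": 30}]}}

```text
time_s: 7.2
eef_pos: [0.5346, -0.0141, 0.0482]
orientation: [[-0.997, 0.075, -0.0], [0.075, 0.997, -0.0], [0.0, -0.0, -1.0]]
ft_force: [-0.9, -0.8, -2.9]
opening: 0.0445
finger_force: 62.5
```

Emit:
{"api": "move_arm", "payload": {"series": [{"tx": 0,"ty": 0,"tz": 0.02,"turn": 0,"jaw": 30},{"tx": 0,"ty": 0,"tz": 0.02,"turn": 0,"jaw": 30},{"tx": 0,"ty": 0,"tz": 0,"turn": 0,"jaw": 30},{"tx": -0.1,"ty": 0,"tz": 0,"turn": 0,"jaw": 30},{"tx": -0.1,"ty": 0,"tz": 0,"turn": 0,"jaw": 30},{"tx": -0.1,"ty": 0,"tz": 0,"turn": 0,"jaw": 30},{"tx": 0,"ty": 0,"tz": 0,"turn": 0,"jaw": 30},{"tx": 0,"ty": 0,"tz": 0,"turn": 0,"jaw": 30}]}}

```text
time_s: 8.2
eef_pos: [0.5527, -0.0153, 0.0464]
orientation: [[-0.997, 0.075, -0.0], [0.075, 0.997, 0.0], [0.0, 0.0, -1.0]]
ft_force: [-3.0, -0.0, 5.0]
opening: 0.0447
finger_force: 63.7
```

Emit:
{"api": "move_arm", "payload": {"series": [{"tx": -0.05,"ty": 0,"tz": 0,"turn": 0,"jaw": 30},{"tx": -0.05,"ty": 0,"tz": 0,"turn": 0,"jaw": 30},{"tx": -0.03,"ty": 0,"tz": 0,"turn": 0,"jaw": 30},{"tx": -0.03,"ty": 0,"tz": 0,"turn": 0,"jaw": 30},{"tx": 0,"ty": 0,"tz": 0,"turn": 0,"jaw": 30},{"tx": 0,"ty": 0,"tz": 0,"turn": 0,"jaw": 30},{"tx": 0,"ty": 0,"tz": 0,"turn": 0,"jaw": 30},{"tx": 0,"ty": 0,"tz": 0,"turn": 0,"jaw": 30}]}}

```text
time_s: 9.2
eef_pos: [0.5611, -0.016, 0.0464]
orientation: [[-0.997, 0.075, -0.002], [0.075, 0.997, 0.001], [0.002, 0.0, -1.0]]
ft_force: [-10.0, 1.6, 11.7]
opening: 0.0445
finger_force: 64.2
```

Emit:
{"api": "move_arm", "payload": {"series": [{"tx": 0,"ty": -0.03,"tz": 0,"turn": 0,"jaw": 30},{"tx": 0,"ty": -0.03,"tz": 0,"turn": 0,"jaw": 30},{"tx": 0,"ty": -0.02,"tz": 0,"turn": 0,"jaw": 30},{"tx": 0,"ty": -0.02,"tz": 0,"turn": 0,"jaw": 30},{"tx": 0,"ty": 0,"tz": 0,"turn": 0,"jaw": 30},{"tx": 0,"ty": 0,"tz": 0,"turn": 0,"jaw": 30},{"tx": 0,"ty": 0,"tz": 0,"turn": 0,"jaw": 30},{"tx": 0,"ty": 0,"tz": 0,"turn": 0,"jaw": 30}]}}

```text
time_s: 10.2
eef_pos: [0.561, -0.0169, 0.0465]
orientation: [[-0.998, 0.07, -0.002], [0.07, 0.998, 0.006], [0.002, 0.005, -1.0]]
ft_force: [-9.9, 15.0, 11.2]
opening: 0.045
finger_force: 64.2
```

```bash
python3 - <<'E'
from h import *
import pickle
s=cam("scene"); save(s,"s4.png",(270,190,390,290),6.5); pickle.dump(s,open("s4.pkl","wb"))
print(telemetry.read_state()["ft_torque"])
E
```

```text
[3.30489502 1.9122689  0.23969491]
```

View pics/s4.png

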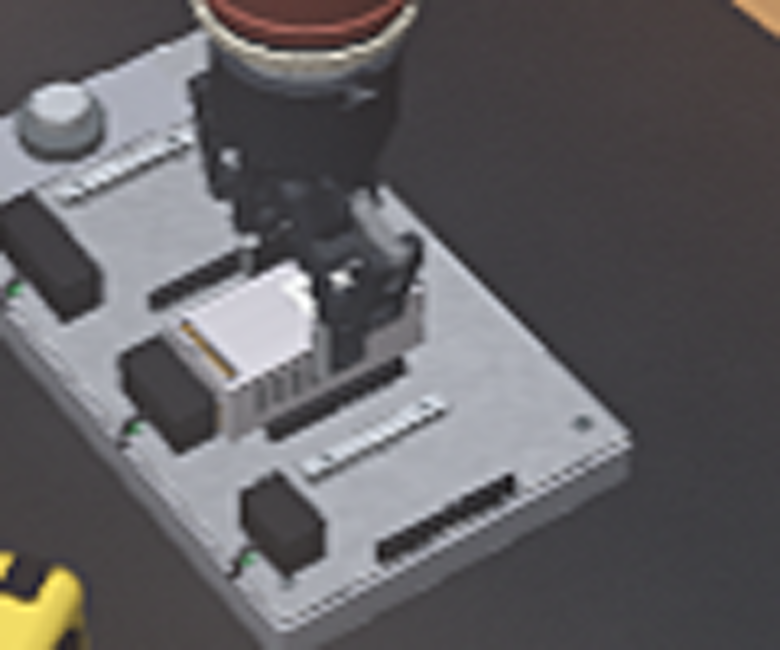

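The module is against the block but still about 5 mm left of the rail, held by friction. I'll ease off the pressure and then slide it.

Emit:
{"api": "move_arm", "payload": {"series": [{"tx": 0.03,"ty": 0,"tz": -0.01,"turn": 0,"jaw": 30},{"tx": 0,"ty": 0,"tz": -0.01,"turn": 0,"jaw": 30},{"tx": 0,"ty": 0,"tz": -0.01,"turn": 0,"jaw": 30},{"tx": 0,"ty": 0,"tz": 0,"turn": 0,"jaw": 30},{"tx": 0,"ty": 0,"tz": 0,"turn": 0,"jaw": 30},{"tx": 0,"ty": 0,"tz": 0,"turn": 0,"jaw": 30},{"tx": 0,"ty": 0,"tz": 0,"turn": 0,"jaw": 30},{"tx": 0,"ty": 0,"tz": 0,"turn": 0,"jaw": 30}]}}

```text
time_s: 11.25
eef_pos: [0.56, -0.022, 0.0478]
orientation: [[-0.997, 0.075, 0.0], [0.075, 0.997, -0.0], [-0.0, -0.0, -1.0]]
ft_force: [1.0, 0.2, -3.1]
opening: 0.0446
finger_force: 62.4
```

Emit:
{"api": "move_arm", "payload": {"series": [{"tx": 0,"ty": 0,"tz": 0.015,"turn": 0,"jaw": 30},{"tx": 0,"ty": -0.02,"tz": 0,"turn": 0,"jaw": 30},{"tx": 0,"ty": -0.02,"tz": 0,"turn": 0,"jaw": 30},{"tx": 0,"ty": -0.02,"tz": 0,"turn": 0,"jaw": 30},{"tx": 0,"ty": 0,"tz": 0,"turn": 0,"jaw": 30},{"tx": 0,"ty": 0,"tz": 0,"turn": 0,"jaw": 30},{"tx": 0,"ty": 0,"tz": 0,"turn": 0,"jaw": 30},{"tx": 0,"ty": 0,"tz": 0,"turn": 0,"jaw": 30}]}}

```text
time_s: 12.25
eef_pos: [0.5599, -0.0226, 0.0468]
orientation: [[-0.997, 0.073, 0.0], [0.073, 0.997, 0.003], [0.0, 0.003, -1.0]]
ft_force: [0.3, 9.1, -3.9]
opening: 0.0447
finger_force: 62.6
```

Emit:
{"api": "move_arm", "payload": {"series": [{"tx": 0,"ty": 0.02,"tz": 0.015,"turn": 0,"jaw": 30},{"tx": -0.02,"ty": 0,"tz": 0,"turn": 0,"jaw": 30},{"tx": -0.02,"ty": 0,"tz": 0,"turn": 0,"jaw": 30},{"tx": -0.02,"ty": 0,"tz": 0,"turn": 0,"jaw": 30},{"tx": 0,"ty": -0.01,"tz": 0,"turn": 0,"jaw": 30},{"tx": 0,"ty": 0,"tz": 0,"turn": 0,"jaw": 30},{"tx": 0,"ty": 0,"tz": 0,"turn": 0,"jaw": 30},{"tx": 0,"ty": 0,"tz": 0,"turn": 0,"jaw": 30}]}}

```text
time_s: 13.25
eef_pos: [0.5606, -0.0226, 0.0465]
orientation: [[-0.997, 0.074, -0.006], [0.073, 0.997, 0.004], [0.006, 0.003, -1.0]]
ft_force: [-18.0, 10.4, 18.6]
opening: 0.045
finger_force: 65.2
```

Emit:
{"api": "move_arm", "payload": {"series": [{"tx": 0.02,"ty": 0,"tz": -0.015,"turn": 0,"jaw": 30},{"tx": 0,"ty": 0.005,"tz": 0,"turn": 0,"jaw": 30},{"tx": 0,"ty": 0,"tz": 0,"turn": 0,"jaw": 48},{"tx": 0,"ty": 0,"tz": 0,"turn": 0,"jaw": 54},{"tx": 0,"ty": 0,"tz": 0,"turn": 0,"jaw": 60},{"tx": 0,"ty": 0,"tz": 0,"turn": 0,"jaw": 60},{"tx": 0,"ty": 0,"tz": 0,"turn": 0,"jaw": 60},{"tx": 0,"ty": 0,"tz": 0,"turn": 0,"jaw": 60}]}}

```text
time_s: 14.25
eef_pos: [0.5622, -0.025, 0.0468]
orientation: [[-0.997, 0.075, -0.0], [0.075, 0.997, -0.0], [0.0, -0.0, -1.0]]
ft_force: [0.2, 0.7, -0.5]
opening: 0.0599
finger_force: 0.0
```

Emit:
{"api": "move_arm", "payload": {"series": [{"tx": 0,"ty": 0,"tz": -0.3,"turn": 0,"jaw": 60},{"tx": 0,"ty": 0,"tz": -0.5,"turn": 0,"jaw": 60},{"tx": 0,"ty": 0,"tz": -0.5,"turn": 0,"jaw": 60},{"tx": 0,"ty": 0.5,"tz": -0.2,"turn": 0,"jaw": 80},{"tx": 0,"ty": 0.8,"tz": 0,"turn": 0,"jaw": 80},{"tx": 0,"ty": 0.8,"tz": 0,"turn": 0,"jaw": 80},{"tx": 0,"ty": 0.8,"tz": 0,"turn": 0.2,"jaw": 80},{"tx": 0,"ty": 0.8,"tz": 0,"turn": 0.2,"jaw": 80}]}}

```text
time_s: 15.25
eef_pos: [0.5801, 0.198, 0.1385]
orientation: [[-0.993, 0.117, 0.001], [0.117, 0.993, 0.001], [-0.001, 0.001, -1.0]]
ft_force: [1.3, 0.2, -0.2]
opening: 0.0796
finger_force: 0.0
```

```bash
python3 - <<'E'
from h import *
import pickle
plan(.573,.2775,.012,-7)
s=cam("scene"); pickle.dump(s,open("s5.pkl","wb")); t=cam("top"); pickle.dump(t,open("t5.pkl","wb"))
A=s["pixels"][190:290,270:390,::-1]; B=t["pixels"][205:325,130:410,::-1]
a=cv2.resize(A,(720,600),interpolation=cv2.INTER_CUBIC)[:330,:]; 
a=cv2.resize(A,(400,333),interpolation=cv2.INTER_CUBIC); b=cv2.resize(B,(600,257),interpolation=cv2.INTER_CUBIC)
o=np.zeros((600,620,3),np.uint8); o[:333,:400]=a; o[335:592,:600]=b; cv2.imwrite("pics/s5.png",o)
E
```

```text
pos [0.5801 0.198  0.1385] yaw -6.73 F [ 1.3  0.2 -0.2] op 0.0796 t 15.25
shift units [0.275 1.301 2.109] turn units 0.045
```

View pics/s5.png

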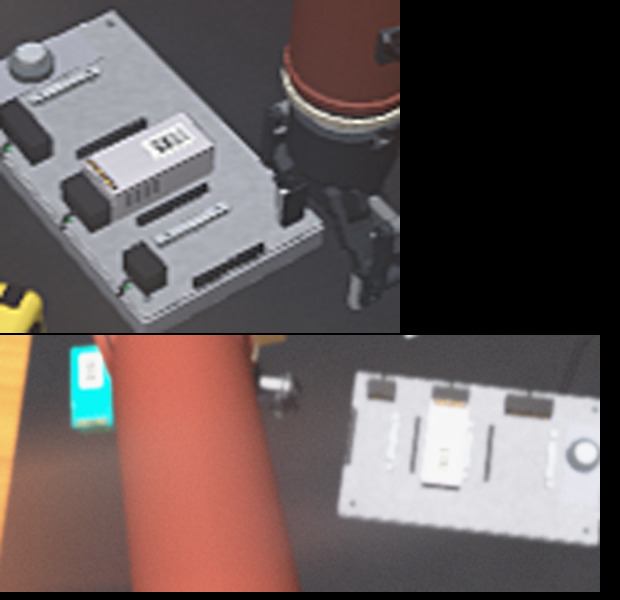

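The middle module is in line with its block and rail. I'll check in code that the narrow module hasn't moved.

```bash
python3 - <<'E'
from h import *
import pickle
a=pickle.load(open("scene0.pkl","rb"))["pixels"].astype(int); b=pickle.load(open("s5.pkl","rb"))["pixels"].astype(int)
d=abs(a-b).max(2)
for n,(x0,y0,x1,y1) in dict(nar=(362,298,410,342),tq1=(408,270,455,304),tq2=(388,340,440,392),mid=(428,315,485,362)).items(): print(n,(d[y0:y1,x0:x1]>30).mean())
E
```

```text
nar 0.0
tq1 0.0
tq2 0.025887573964497042
mid 0.3602090332213512
```

Emit:
{"api": "move_arm", "payload": {"series": [{"tx": 0.1,"ty": 0.5,"tz": 0,"turn": 0.04,"jaw": 80},{"tx": 0.1,"ty": 0.5,"tz": 0.1,"turn": 0,"jaw": 80},{"tx": 0.05,"ty": 0.32,"tz": 0.3,"turn": 0,"jaw": 80},{"tx": 0,"ty": 0,"tz": 0.4,"turn": 0,"jaw": 80},{"tx": 0,"ty": 0,"tz": 0.5,"turn": 0,"jaw": 80},{"tx": 0,"ty": 0,"tz": 0.45,"turn": 0,"jaw": 80},{"tx": 0,"ty": 0,"tz": 0.2,"turn": 0,"jaw": 80},{"tx": 0,"ty": 0,"tz": 0.1,"turn": 0,"jaw": 80}]}}

```text
time_s: 16.35
eef_pos: [0.5743, 0.2764, 0.0134]
orientation: [[-0.993, 0.121, -0.0], [0.121, 0.993, -0.001], [0.0, -0.001, -1.0]]
ft_force: [-0.3, -0.1, 0.6]
opening: 0.0801
finger_force: 0.0
```

Emit:
{"api": "move_arm", "payload": {"series": [{"tx": 0,"ty": 0,"tz": 0,"turn": 0,"jaw": 60},{"tx": 0,"ty": 0,"tz": 0,"turn": 0,"jaw": 40},{"tx": 0,"ty": 0,"tz": 0,"turn": 0,"jaw": 20},{"tx": 0,"ty": 0,"tz": 0,"turn": 0,"jaw": 20},{"tx": 0,"ty": 0,"tz": 0,"turn": 0,"jaw": 20},{"tx": 0,"ty": 0,"tz": 0,"turn": 0,"jaw": 20},{"tx": 0,"ty": 0,"tz": 0,"turn": 0,"jaw": 20},{"tx": 0,"ty": 0,"tz": 0,"turn": 0,"jaw": 20}], "force": 40}}

```text
time_s: 17.35
eef_pos: [0.5749, 0.2772, 0.015]
orientation: [[-0.993, 0.12, 0.001], [0.12, 0.993, 0.001], [-0.001, 0.001, -1.0]]
ft_force: [-0.0, -1.1, 6.2]
opening: 0.033
finger_force: 41.7
```

Emit:
{"api": "move_arm", "payload": {"series": [{"tx": 0,"ty": 0,"tz": -0.1,"turn": 0,"jaw": 20},{"tx": 0,"ty": 0,"tz": -0.3,"turn": 0,"jaw": 20},{"tx": 0,"ty": 0,"tz": -0.4,"turn": 0,"jaw": 20},{"tx": 0,"ty": 0,"tz": -0.4,"turn": 0,"jaw": 20},{"tx": 0,"ty": 0,"tz": -0.4,"turn": 0,"jaw": 20},{"tx": 0,"ty": 0,"tz": -0.3,"turn": -0.2,"jaw": 20},{"tx": 0,"ty": 0,"tz": -0.1,"turn": -0.24,"jaw": 20},{"tx": 0,"ty": 0,"tz": 0,"turn": 0,"jaw": 20}], "force": 60}}

```text
time_s: 18.35
eef_pos: [0.5742, 0.2768, 0.1338]
orientation: [[-0.997, 0.074, 0.0], [0.074, 0.997, 0.0], [-0.0, 0.0, -1.0]]
ft_force: [-0.4, -0.6, -2.8]
opening: 0.0328
finger_force: 60.8
```

```bash
python3 - <<'E'
from h import *
plan(.5422,.0680,.065,-4.25)
E
```

```text
pos [0.5742 0.2768 0.1338] yaw -4.24 F [-0.4 -0.6 -2.8] op 0.0328 t 18.35
shift units [ 0.274 -3.511  1.147] turn units 0.002
```

Emit:
{"api": "move_arm", "payload": {"series": [{"tx": 0,"ty": -0.5,"tz": 0,"turn": 0,"jaw": 20},{"tx": 0.1,"ty": -0.8,"tz": 0,"turn": 0,"jaw": 20},{"tx": 0.1,"ty": -0.8,"tz": 0,"turn": 0,"jaw": 20},{"tx": 0.07,"ty": -0.8,"tz": 0,"turn": 0,"jaw": 20},{"tx": 0,"ty": -0.5,"tz": 0,"turn": 0,"jaw": 20},{"tx": 0,"ty": -0.11,"tz": 0.3,"turn": 0,"jaw": 20},{"tx": 0,"ty": 0,"tz": 0.4,"turn": 0,"jaw": 20},{"tx": 0,"ty": 0,"tz": 0.3,"turn": 0,"jaw": 20}]}}

```text
time_s: 19.35
eef_pos: [0.5413, 0.0688, 0.0715]
orientation: [[-0.997, 0.074, -0.002], [0.074, 0.997, -0.0], [0.002, -0.001, -1.0]]
ft_force: [-0.2, -0.0, -1.4]
opening: 0.0327
finger_force: 60.9
```

```bash
python3 - <<'E'
from h import *
import pickle
plan(.5422,.0680,.047,-4.25)
s=cam("scene"); save(s,"s6.png",(270,190,390,290),6.5)
E
```

```text
pos [0.5413 0.0688 0.0715] yaw -4.22 F [-0.2 -0.  -1.4] op 0.0327 t 19.35
shift units [-0.016 -0.011  0.408] turn units 0.004
```

View pics/s6.png

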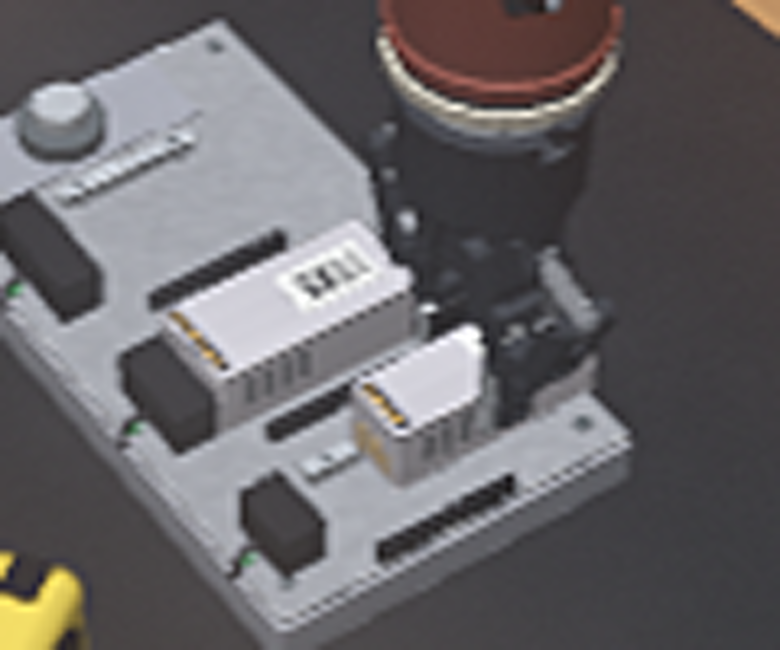

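The middle module lines up with its block. The narrow module is held between its guides, so I'm lowering it.

Emit:
{"api": "move_arm", "payload": {"series": [{"tx": 0,"ty": 0,"tz": 0.15,"turn": 0,"jaw": 20},{"tx": 0,"ty": 0,"tz": 0.15,"turn": 0,"jaw": 20},{"tx": 0,"ty": 0,"tz": 0.07,"turn": 0,"jaw": 20},{"tx": 0,"ty": 0,"tz": 0.02,"turn": 0,"jaw": 20},{"tx": 0,"ty": 0,"tz": 0.02,"turn": 0,"jaw": 20},{"tx": 0,"ty": 0,"tz": 0.01,"turn": 0,"jaw": 20},{"tx": 0,"ty": 0,"tz": 0,"turn": 0,"jaw": 20},{"tx": 0,"ty": 0,"tz": 0,"turn": 0,"jaw": 20}]}}

```text
time_s: 20.4
eef_pos: [0.5424, 0.068, 0.0487]
orientation: [[-0.997, 0.075, 0.0], [0.075, 0.997, 0.0], [-0.0, 0.0, -1.0]]
ft_force: [0.2, 0.1, -1.0]
opening: 0.033
finger_force: 60.9
```

Emit:
{"api": "move_arm", "payload": {"series": [{"tx": 0,"ty": 0,"tz": 0.03,"turn": 0,"jaw": 20},{"tx": 0,"ty": 0,"tz": 0.025,"turn": 0,"jaw": 20},{"tx": 0,"ty": 0,"tz": 0,"turn": 0,"jaw": 20},{"tx": -0.1,"ty": 0,"tz": 0,"turn": 0,"jaw": 20},{"tx": -0.1,"ty": 0,"tz": 0,"turn": 0,"jaw": 20},{"tx": -0.1,"ty": 0,"tz": 0,"turn": 0,"jaw": 20},{"tx": 0,"ty": 0,"tz": 0,"turn": 0,"jaw": 20},{"tx": 0,"ty": 0,"tz": 0,"turn": 0,"jaw": 20}]}}

```text
time_s: 21.4
eef_pos: [0.5602, 0.0667, 0.0452]
orientation: [[-0.997, 0.075, -0.0], [0.075, 0.997, -0.0], [0.0, -0.0, -1.0]]
ft_force: [0.7, -0.6, -2.0]
opening: 0.0329
finger_force: 60.9
```

Emit:
{"api": "move_arm", "payload": {"series": [{"tx": 0,"ty": -0.03,"tz": 0,"turn": 0,"jaw": 20},{"tx": 0,"ty": -0.03,"tz": 0,"turn": 0,"jaw": 20},{"tx": 0,"ty": -0.02,"tz": 0,"turn": 0,"jaw": 20},{"tx": 0,"ty": -0.02,"tz": 0,"turn": 0,"jaw": 20},{"tx": 0,"ty": -0.02,"tz": 0,"turn": 0,"jaw": 20},{"tx": 0,"ty": 0,"tz": 0,"turn": 0,"jaw": 20},{"tx": 0,"ty": 0,"tz": 0,"turn": 0,"jaw": 20},{"tx": 0,"ty": 0,"tz": 0,"turn": 0,"jaw": 20}]}}

```text
time_s: 22.4
eef_pos: [0.5599, 0.0616, 0.0454]
orientation: [[-0.997, 0.073, 0.0], [0.073, 0.997, 0.002], [-0.0, 0.002, -1.0]]
ft_force: [1.1, 6.4, -3.2]
opening: 0.0331
finger_force: 60.8
```

Rail contact at y = 0.0616 with 6 N. Next: lower a touch and push +x.

Emit:
{"api": "move_arm", "payload": {"series": [{"tx": 0,"ty": 0.01,"tz": 0.015,"turn": 0,"jaw": 20},{"tx": -0.04,"ty": 0,"tz": 0,"turn": 0,"jaw": 20},{"tx": -0.04,"ty": 0,"tz": 0,"turn": 0,"jaw": 20},{"tx": -0.03,"ty": 0,"tz": 0,"turn": 0,"jaw": 20},{"tx": -0.02,"ty": 0,"tz": 0,"turn": 0,"jaw": 20},{"tx": 0,"ty": 0,"tz": 0,"turn": 0,"jaw": 20},{"tx": 0,"ty": 0,"tz": 0,"turn": 0,"jaw": 20},{"tx": 0,"ty": 0,"tz": 0,"turn": 0,"jaw": 20}]}}

```text
time_s: 23.4
eef_pos: [0.566, 0.0612, 0.045]
orientation: [[-0.997, 0.073, -0.003], [0.073, 0.997, 0.002], [0.003, 0.002, -1.0]]
ft_force: [-11.2, 5.9, 12.2]
opening: 0.0329
finger_force: 62.8
```

Emit:
{"api": "move_arm", "payload": {"series": [{"tx": -0.015,"ty": -0.01,"tz": 0,"turn": 0,"jaw": 20},{"tx": 0,"ty": 0,"tz": 0,"turn": 0,"jaw": 20},{"tx": 0.015,"ty": 0.005,"tz": -0.015,"turn": 0,"jaw": 20},{"tx": 0,"ty": 0,"tz": 0,"turn": 0,"jaw": 20},{"tx": 0,"ty": 0,"tz": 0,"turn": 0,"jaw": 36},{"tx": 0,"ty": 0,"tz": 0,"turn": 0,"jaw": 42},{"tx": 0,"ty": 0,"tz": 0,"turn": 0,"jaw": 48},{"tx": 0,"ty": 0,"tz": 0,"turn": 0,"jaw": 48}]}}

```text
time_s: 24.4
eef_pos: [0.5678, 0.0588, 0.0454]
orientation: [[-0.997, 0.075, 0.0], [0.075, 0.997, -0.0], [-0.0, -0.0, -1.0]]
ft_force: [-0.4, 1.3, 0.0]
opening: 0.0483
finger_force: 0.0
```

Emit:
{"api": "move_arm", "payload": {"series": [{"tx": 0,"ty": 0,"tz": -0.2,"turn": 0,"jaw": 48},{"tx": 0,"ty": 0,"tz": -0.4,"turn": 0,"jaw": 48},{"tx": 0,"ty": 0,"tz": -0.5,"turn": 0,"jaw": 48},{"tx": 0,"ty": 0,"tz": -0.5,"turn": 0,"jaw": 48},{"tx": 0,"ty": 0,"tz": -0.5,"turn": 0,"jaw": 48},{"tx": 0.6,"ty": 0,"tz": -0.3,"turn": 0,"jaw": 48},{"tx": 0.8,"ty": 0,"tz": 0,"turn": 0,"jaw": 80},{"tx": 0.6,"ty": 0,"tz": 0,"turn": 0,"jaw": 80}]}}

```text
time_s: 25.4
eef_pos: [0.4466, 0.0681, 0.1903]
orientation: [[-0.997, 0.075, 0.001], [0.075, 0.997, 0.001], [-0.001, 0.001, -1.0]]
ft_force: [-0.2, 0.7, 0.7]
opening: 0.0794
finger_force: 0.0
```

```bash
python3 - <<'E'
from h import *
import pickle
s=cam("scene"); pickle.dump(s,open("s7.pkl","wb")); t=cam("top"); pickle.dump(t,open("t7.pkl","wb"))
A=s["pixels"][195:290,270:370,::-1]; B=t["pixels"][220:310,280:400,::-1]
a=cv2.resize(A,(505,480),interpolation=cv2.INTER_CUBIC)
b=cv2.resize(B,(290,218),interpolation=cv2.INTER_CUBIC)
o=np.zeros((600,800,3),np.uint8); a=cv2.resize(A,(632,600),interpolation=cv2.INTER_CUBIC); o[:,:632]=a
cv2.imwrite("pics/s7.png",o[:,:632])
st=telemetry.read_state(); print(st["eef_pos"],st["q"],st["time_s"])
E
```

```text
[0.44535141 0.06837223 0.19018844] [-33.01337756  -3.61752048  18.0952487  114.34544474   1.12695186
  69.07724197  70.42623463] 25.5
```

View pics/s7.png

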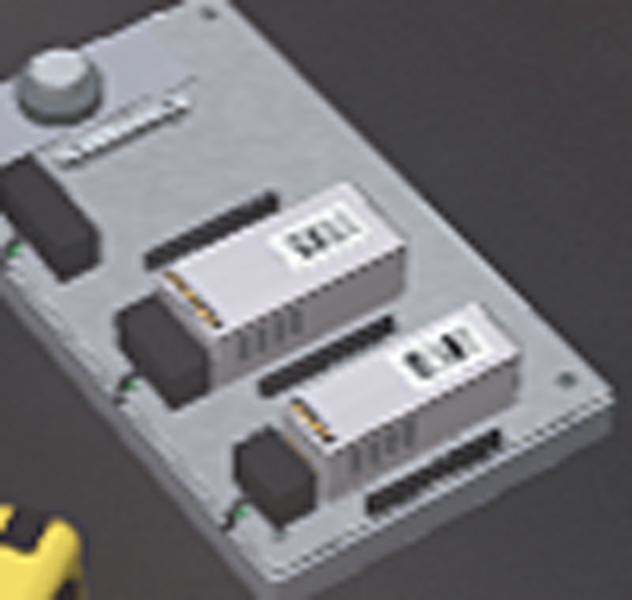

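Both modules look seated, but I can't rule out a small gap at the narrow block. As a check I'll push each front panel home with shut fingers.

Emit:
{"api": "move_arm", "payload": {"series": [{"tx": 0,"ty": 0.03,"tz": 0.2,"turn": 0,"jaw": 0},{"tx": 0,"ty": 0,"tz": 0.4,"turn": 0,"jaw": 0},{"tx": 0,"ty": 0,"tz": 0.4,"turn": 0,"jaw": 0},{"tx": 0,"ty": 0,"tz": 0.4,"turn": 0,"jaw": 0},{"tx": 0,"ty": 0,"tz": 0.4,"turn": 0,"jaw": 0},{"tx": 0,"ty": 0,"tz": 0.4,"turn": 0,"jaw": 0},{"tx": 0,"ty": 0,"tz": 0.2,"turn": 0,"jaw": 0},{"tx": 0,"ty": 0,"tz": 0,"turn": 0,"jaw": 0}]}}

```text
time_s: 26.5
eef_pos: [0.4479, 0.0696, 0.0445]
orientation: [[-0.997, 0.075, -0.002], [0.075, 0.997, -0.001], [0.002, -0.001, -1.0]]
ft_force: [-0.2, 0.6, -0.8]
opening: -0.0001
finger_force: 0.0
```

Emit:
{"api": "move_arm", "payload": {"series": [{"tx": -0.2,"ty": 0,"tz": 0,"turn": 0,"jaw": 0},{"tx": -0.3,"ty": 0,"tz": 0,"turn": 0,"jaw": 0},{"tx": -0.25,"ty": 0,"tz": 0,"turn": 0,"jaw": 0},{"tx": -0.1,"ty": 0,"tz": 0,"turn": 0,"jaw": 0},{"tx": -0.03,"ty": 0,"tz": 0,"turn": 0,"jaw": 0},{"tx": -0.03,"ty": 0,"tz": 0,"turn": 0,"jaw": 0},{"tx": -0.03,"ty": 0,"tz": 0,"turn": 0,"jaw": 0},{"tx": 0,"ty": 0,"tz": 0,"turn": 0,"jaw": 0}]}}

```text
time_s: 27.5
eef_pos: [0.5043, 0.0658, 0.0454]
orientation: [[-0.997, 0.075, 0.0], [0.075, 0.997, 0.0], [-0.0, 0.0, -1.0]]
ft_force: [0.3, 0.4, 0.0]
opening: -0.0
finger_force: 0.0
```

Emit:
{"api": "move_arm", "payload": {"series": [{"tx": -0.03,"ty": 0,"tz": 0,"turn": 0,"jaw": 0},{"tx": -0.03,"ty": 0,"tz": 0,"turn": 0,"jaw": 0},{"tx": -0.03,"ty": 0,"tz": 0,"turn": 0,"jaw": 0},{"tx": -0.03,"ty": 0,"tz": 0,"turn": 0,"jaw": 0},{"tx": -0.03,"ty": 0,"tz": 0,"turn": 0,"jaw": 0},{"tx": 0,"ty": 0,"tz": 0,"turn": 0,"jaw": 0},{"tx": 0,"ty": 0,"tz": 0,"turn": 0,"jaw": 0},{"tx": 0,"ty": 0,"tz": 0,"turn": 0,"jaw": 0}]}}

```text
time_s: 28.5
eef_pos: [0.5085, 0.0655, 0.0444]
orientation: [[-0.997, 0.074, -0.01], [0.074, 0.997, -0.0], [0.01, -0.001, -1.0]]
ft_force: [-23.2, 1.3, 15.8]
opening: 0.0
finger_force: 11.0
```

Emit:
{"api": "move_arm", "payload": {"series": [{"tx": 0.2,"ty": 0,"tz": 0,"turn": 0,"jaw": 0},{"tx": 0.3,"ty": 0,"tz": 0,"turn": 0,"jaw": 0},{"tx": 0.1,"ty": -0.3,"tz": 0,"turn": 0,"jaw": 0},{"tx": 0,"ty": -0.5,"tz": 0,"turn": 0,"jaw": 0},{"tx": 0,"ty": -0.4,"tz": 0,"turn": 0,"jaw": 0},{"tx": 0,"ty": -0.2,"tz": 0,"turn": 0,"jaw": 0},{"tx": -0.2,"ty": 0,"tz": 0,"turn": 0,"jaw": 0},{"tx": -0.2,"ty": 0,"tz": 0,"turn": 0,"jaw": 0}]}}

```text
time_s: 29.5
eef_pos: [0.4965, -0.017, 0.0455]
orientation: [[-0.997, 0.074, 0.001], [0.074, 0.997, 0.0], [-0.001, 0.0, -1.0]]
ft_force: [-0.0, 0.6, 0.5]
opening: 0.0005
finger_force: 0.0
```

Emit:
{"api": "move_arm", "payload": {"series": [{"tx": -0.05,"ty": 0,"tz": 0,"turn": 0,"jaw": 0},{"tx": -0.03,"ty": 0,"tz": 0,"turn": 0,"jaw": 0},{"tx": -0.03,"ty": 0,"tz": 0,"turn": 0,"jaw": 0},{"tx": -0.03,"ty": 0,"tz": 0,"turn": 0,"jaw": 0},{"tx": -0.03,"ty": 0,"tz": 0,"turn": 0,"jaw": 0},{"tx": 0,"ty": 0,"tz": 0,"turn": 0,"jaw": 0},{"tx": 0,"ty": 0,"tz": 0,"turn": 0,"jaw": 0},{"tx": 0,"ty": 0,"tz": 0,"turn": 0,"jaw": 0}]}}

```text
time_s: 30.5
eef_pos: [0.5024, -0.0182, 0.0448]
orientation: [[-0.997, 0.075, -0.006], [0.075, 0.997, 0.001], [0.006, 0.0, -1.0]]
ft_force: [-11.5, 1.3, 7.9]
opening: -0.0004
finger_force: 5.9
```

Both modules are firmly home: push contact at x = 0.5085 and 0.5024, matching the 84 mm spacing. Now the scanner.

Emit:
{"api": "move_arm", "payload": {"series": [{"tx": 0.2,"ty": 0,"tz": 0,"turn": 0,"jaw": 0},{"tx": 0.2,"ty": 0,"tz": -0.2,"turn": 0,"jaw": 0},{"tx": 0,"ty": 0,"tz": -0.5,"turn": 0,"jaw": 0},{"tx": 0,"ty": 0,"tz": -0.6,"turn": 0,"jaw": 0},{"tx": 0,"ty": -0.3,"tz": -0.7,"turn": 0,"jaw": 0},{"tx": 0,"ty": -0.7,"tz": -0.4,"turn": 0,"jaw": 70},{"tx": 0,"ty": -0.8,"tz": 0,"turn": 0.2,"jaw": 70},{"tx": 0,"ty": -0.8,"tz": 0,"turn": 0.22,"jaw": 70}]}}

```text
time_s: 31.5
eef_pos: [0.4684, -0.1735, 0.1899]
orientation: [[-0.993, 0.119, 0.002], [0.119, 0.993, 0.0], [-0.002, 0.0, -1.0]]
ft_force: [0.7, 0.1, -0.3]
opening: 0.0542
finger_force: 0.0
```

```bash
python3 - <<'E'
from h import *
plan(.4899,-.3876,.20,-6.8)
print(telemetry.read_state()["q"].round(1))
E
```

```text
pos [ 0.4684 -0.1735  0.1899] yaw -6.81 F [ 0.7  0.1 -0.3] op 0.0542 t 31.5
shift units [-0.779 -3.5   -0.169] turn units -0.002
[-16.2   2.3  32.6 109.2  -1.4  68.8 100.1]
```

Emit:
{"api": "move_arm", "payload": {"series": [{"tx": -0.1,"ty": -0.3,"tz": -0.1,"turn": 0,"jaw": 80},{"tx": -0.1,"ty": -0.5,"tz": -0.05,"turn": 0,"jaw": 80},{"tx": -0.1,"ty": -0.6,"tz": 0,"turn": 0,"jaw": 80},{"tx": -0.1,"ty": -0.6,"tz": 0,"turn": 0,"jaw": 80},{"tx": -0.1,"ty": -0.6,"tz": 0,"turn": 0,"jaw": 80},{"tx": -0.1,"ty": -0.5,"tz": 0,"turn": 0,"jaw": 80},{"tx": -0.1,"ty": -0.3,"tz": 0,"turn": 0,"jaw": 80},{"tx": -0.08,"ty": -0.1,"tz": 0,"turn": 0,"jaw": 80}]}}

```text
time_s: 32.5
eef_pos: [0.4901, -0.3869, 0.1982]
orientation: [[-0.993, 0.12, -0.0], [0.12, 0.993, -0.0], [0.0, -0.0, -1.0]]
ft_force: [-0.0, 1.1, 0.4]
opening: 0.0799
finger_force: 0.0
```

```bash
python3 - <<'E'
from h import *
import pickle
plan(.4899,-.3876,.047,-6.8)
print(telemetry.read_state()["q"].round(1))
s=cam("scene"); pickle.dump(s,open("s8.pkl","wb")); save(s,"s8.png",(200,100,340,220),5)
a=pickle.load(open("s7.pkl","rb"))["pixels"].astype(int); d=abs(a-s["pixels"]).max(2)[215:290,285:370]
print("module area change",(d>30).mean())
E
```

```text
pos [ 0.4901 -0.3869  0.1982] yaw -6.87 F [-0.   1.1  0.4] op 0.0799 t 32.5
shift units [ 2.00e-03 -1.10e-02  2.52e+00] turn units -0.011
[  2.6  20.2  40.3  91.9 -13.5  72.9 128.3]
module area change 0.01835294117647059
```

View pics/s8.png

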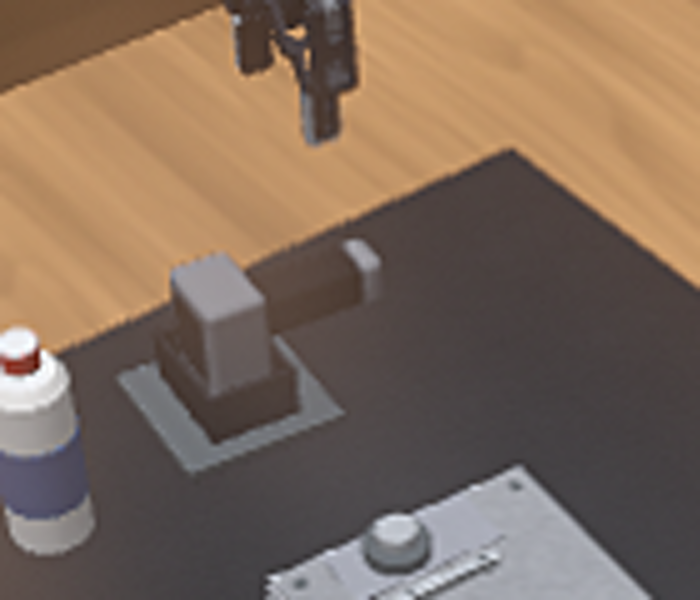

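The head-top corners are at about (172,270), (220,252), (265,298) and (210,322). The fingers hang above the handle.

```bash
python3 - <<'E'
from h import *
import pickle
s=pickle.load(open("s8.pkl","rb"))
f=lambda x,y,z:at(s,200+x/5,100+y/5,z)[:2]
H=np.array([f(*p,.1) for p in [(210,321),(171,270),(220,252),(265,299)]]); print(H.round(4),H.mean(0).round(4))
F=np.array([f(*p,.01) for p in [(193,473),(118,378),(345,410)]]); print(F.round(4)); print("foot centre",((F[1]+F[2])/2).round(4))
print("btn", f(398,525,.05))
E
```

```text
[[ 0.5733 -0.363 ]
 [ 0.5651 -0.4201]
 [ 0.5312 -0.4166]
 [ 0.5352 -0.3601]] [ 0.5512 -0.39  ]
[[ 0.6089 -0.3432]
 [ 0.5977 -0.4502]
 [ 0.5002 -0.3336]]
foot centre [ 0.549  -0.3919]
btn [ 0.55956972 -0.19135079]
```

Emit:
{"api": "move_arm", "payload": {"series": [{"tx": 0,"ty": 0,"tz": 0.2,"turn": 0,"jaw": 80},{"tx": 0,"ty": 0,"tz": 0.4,"turn": 0,"jaw": 80},{"tx": 0,"ty": 0,"tz": 0.5,"turn": 0,"jaw": 80},{"tx": 0,"ty": 0,"tz": 0.5,"turn": 0,"jaw": 80},{"tx": 0,"ty": 0,"tz": 0.4,"turn": 0,"jaw": 80},{"tx": 0,"ty": 0,"tz": 0.3,"turn": 0,"jaw": 80},{"tx": 0,"ty": 0,"tz": 0.2,"turn": 0,"jaw": 80},{"tx": 0,"ty": 0,"tz": 0,"turn": 0,"jaw": 70}]}}

```text
time_s: 33.55
eef_pos: [0.49, -0.3858, 0.0477]
orientation: [[-0.993, 0.118, -0.001], [0.118, 0.993, 0.001], [0.001, 0.0, -1.0]]
ft_force: [0.4, 0.6, -0.5]
opening: 0.0697
finger_force: 0.0
```

Emit:
{"api": "move_arm", "payload": {"series": [{"tx": 0,"ty": 0,"tz": 0,"turn": 0,"jaw": 60},{"tx": 0,"ty": 0,"tz": 0,"turn": 0,"jaw": 50},{"tx": 0,"ty": 0,"tz": 0,"turn": 0,"jaw": 40},{"tx": 0,"ty": 0,"tz": 0,"turn": 0,"jaw": 20},{"tx": 0,"ty": 0,"tz": 0,"turn": 0,"jaw": 20},{"tx": 0,"ty": 0,"tz": 0,"turn": 0,"jaw": 20},{"tx": 0,"ty": 0,"tz": 0,"turn": 0,"jaw": 20},{"tx": 0,"ty": 0,"tz": 0,"turn": 0,"jaw": 20}], "force": 60}}

```text
time_s: 34.55
eef_pos: [0.4905, -0.3864, 0.0488]
orientation: [[-0.993, 0.118, 0.001], [0.118, 0.993, -0.0], [-0.001, -0.0, -1.0]]
ft_force: [-0.9, 0.8, 5.5]
opening: 0.0294
finger_force: 59.5
```

Emit:
{"api": "move_arm", "payload": {"series": [{"tx": 0,"ty": 0,"tz": -0.1,"turn": 0,"jaw": 20},{"tx": 0,"ty": 0,"tz": -0.3,"turn": 0,"jaw": 20},{"tx": 0,"ty": 0,"tz": -0.4,"turn": 0,"jaw": 20},{"tx": 0,"ty": 0,"tz": -0.5,"turn": 0,"jaw": 20},{"tx": 0,"ty": 0,"tz": -0.5,"turn": 0,"jaw": 20},{"tx": 0,"ty": 0,"tz": -0.5,"turn": 0,"jaw": 20},{"tx": 0,"ty": 0,"tz": -0.2,"turn": 0,"jaw": 20},{"tx": 0,"ty": 0,"tz": -0.1,"turn": 0,"jaw": 20}], "force": 80}}

```text
time_s: 35.55
eef_pos: [0.4902, -0.3863, 0.2048]
orientation: [[-0.993, 0.118, 0.0], [0.118, 0.993, -0.0], [-0.0, -0.0, -1.0]]
ft_force: [-0.1, -0.9, -2.7]
opening: 0.0292
finger_force: 78.7
```

```bash
python3 - <<'E'
from h import *
import pickle
# label narrow (.5494,.0626), minus window offset
plan(.5494-.0565,.0626+.0066,.2048,-6.8)
plan(.5433-.0565,-.0213+.0066,.2048,-6.8)
st=telemetry.read_state();print(st["q"].round(1),st["ft_torque"])
s=cam("scene"); pickle.dump(s,open("s9.pkl","wb")); save(s,"s9.png",(200,60,380,290),2.6)
R=s; f=pickle.load(open("s7.pkl","rb"))["pixels"].astype(int); d=abs(f-s["pixels"]).max(2)[215:290,285:370]; print((d>30).mean())
E
```

```text
pos [ 0.4902 -0.3863  0.2048] yaw -6.8 F [-0.1 -0.9 -2.7] op 0.0292 t 35.55
shift units [ 0.855  7.543 -0.   ] turn units -0.0
pos [ 0.4902 -0.3863  0.2048] yaw -6.8 F [-0.1 -0.9 -2.7] op 0.0292 t 35.55
shift units [ 0.79   6.143 -0.   ] turn units -0.0
[  2.3  19.9  40.6  91.5 -13.4  73.5 128.2] [ 0.03390984  0.0476034  -0.02696396]
0.01835294117647059
```

View pics/s9.png

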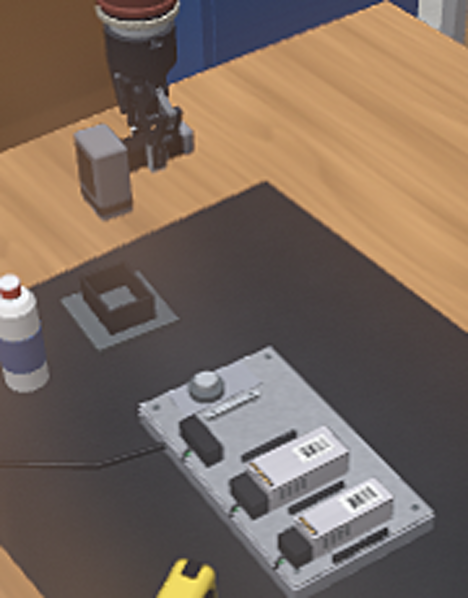

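The scanner is held level, the holster is empty, and both modules are still home. Moving to the narrow label, passing high over the middle one.

Emit:
{"api": "move_arm", "payload": {"series": [{"tx": 0,"ty": 0.2,"tz": -0.4,"turn": 0,"jaw": 20},{"tx": 0.05,"ty": 0.5,"tz": -0.4,"turn": 0,"jaw": 20},{"tx": 0.1,"ty": 0.7,"tz": -0.2,"turn": 0,"jaw": 20},{"tx": 0.1,"ty": 0.7,"tz": 0,"turn": 0,"jaw": 20},{"tx": 0.1,"ty": 0.7,"tz": 0,"turn": 0,"jaw": 20},{"tx": 0.1,"ty": 0.7,"tz": 0,"turn": 0,"jaw": 20},{"tx": 0.1,"ty": 0.7,"tz": 0,"turn": 0,"jaw": 20},{"tx": 0.1,"ty": 0.7,"tz": 0,"turn": 0,"jaw": 20}]}}

```text
time_s: 36.6
eef_pos: [0.4856, -0.0882, 0.2633]
orientation: [[-0.993, 0.118, -0.002], [0.118, 0.993, -0.0], [0.002, -0.0, -1.0]]
ft_force: [0.3, -0.0, -1.9]
opening: 0.0287
finger_force: 78.9
```

Emit:
{"api": "move_arm", "payload": {"series": [{"tx": 0.1,"ty": 0.7,"tz": 0,"turn": 0,"jaw": 20},{"tx": 0.1,"ty": 0.7,"tz": 0,"turn": 0,"jaw": 20},{"tx": 0,"ty": 0.7,"tz": 0,"turn": 0,"jaw": 20},{"tx": 0,"ty": 0.4,"tz": 0,"turn": 0,"jaw": 20},{"tx": 0,"ty": 0.14,"tz": 0.3,"turn": 0,"jaw": 20},{"tx": 0,"ty": 0,"tz": 0.4,"turn": 0,"jaw": 20},{"tx": 0,"ty": 0,"tz": 0.2,"turn": 0,"jaw": 20},{"tx": 0,"ty": 0,"tz": 0.1,"turn": 0,"jaw": 20}]}}

```text
time_s: 37.6
eef_pos: [0.4927, 0.068, 0.2031]
orientation: [[-0.993, 0.12, -0.001], [0.12, 0.993, -0.001], [0.001, -0.001, -1.0]]
ft_force: [0.1, 0.2, -1.6]
opening: 0.0292
finger_force: 78.9
```

```bash
python3 - <<'E'
from h import *
plan(.4929,.0692,.2048,-6.8)
E
```

```text
pos [0.4927 0.068  0.2031] yaw -6.87 F [ 0.1  0.2 -1.6] op 0.0292 t 37.6
shift units [-0.001  0.019 -0.028] turn units -0.012
```

Emit:
{"api": "move_arm", "payload": {"series": [{"tx": 0,"ty": 0.02,"tz": 0,"turn": 0,"jaw": 20},{"tx": 0,"ty": 0,"tz": 0,"turn": 0,"jaw": 20},{"tx": 0,"ty": 0,"tz": 0,"turn": 0,"jaw": 20},{"tx": 0,"ty": 0,"tz": 0,"turn": 0,"jaw": 20},{"tx": 0,"ty": 0,"tz": 0,"turn": 0,"jaw": 20},{"tx": 0,"ty": 0,"tz": 0,"turn": 0,"jaw": 20},{"tx": 0,"ty": 0,"tz": 0,"turn": 0,"jaw": 20},{"tx": 0,"ty": 0,"tz": 0,"turn": 0,"jaw": 20}]}}

```text
time_s: 38.6
eef_pos: [0.4933, 0.0702, 0.2043]
orientation: [[-0.993, 0.118, -0.0], [0.118, 0.993, -0.0], [0.0, -0.0, -1.0]]
ft_force: [0.0, -0.2, -1.5]
opening: 0.0291
finger_force: 78.9
```

Emit:
{"api": "move_arm", "payload": {"series": [{"tx": 0,"ty": 0,"tz": 0,"turn": 0,"jaw": 20},{"tx": 0,"ty": 0,"tz": 0,"turn": 0,"jaw": 20},{"tx": 0,"ty": 0,"tz": 0,"turn": 0,"jaw": 20},{"tx": 0,"ty": 0,"tz": 0,"turn": 0,"jaw": 20},{"tx": 0,"ty": 0,"tz": 0,"turn": 0,"jaw": 20},{"tx": 0,"ty": 0,"tz": 0,"turn": 0,"jaw": 20},{"tx": 0,"ty": 0,"tz": 0,"turn": 0,"jaw": 20},{"tx": 0,"ty": 0,"tz": 0,"turn": 0,"jaw": 20}]}}

```text
time_s: 39.6
eef_pos: [0.4933, 0.0702, 0.2043]
orientation: [[-0.993, 0.118, 0.0], [0.118, 0.993, -0.0], [-0.0, -0.0, -1.0]]
ft_force: [-0.6, -0.2, -0.9]
opening: 0.0289
finger_force: 78.9
```

```bash
python3 - <<'E'
from h import *
plan(.4868,-.0147,.2048,-6.8)
E
```

```text
pos [0.4933 0.0702 0.2043] yaw -6.8 F [-0.6 -0.2 -0.9] op 0.0289 t 39.6
shift units [-0.06  -1.418 -0.008] turn units 0.001
```

Emit:
{"api": "move_arm", "payload": {"series": [{"tx": -0.02,"ty": -0.2,"tz": 0,"turn": 0,"jaw": 20},{"tx": -0.02,"ty": -0.4,"tz": 0,"turn": 0,"jaw": 20},{"tx": -0.02,"ty": -0.4,"tz": 0,"turn": 0,"jaw": 20},{"tx": 0,"ty": -0.3,"tz": 0,"turn": 0,"jaw": 20},{"tx": 0,"ty": -0.12,"tz": 0,"turn": 0,"jaw": 20},{"tx": 0,"ty": 0,"tz": 0,"turn": 0,"jaw": 20},{"tx": 0,"ty": 0,"tz": 0,"turn": 0,"jaw": 20},{"tx": 0,"ty": 0,"tz": 0,"turn": 0,"jaw": 20}]}}

```text
time_s: 40.6
eef_pos: [0.4869, -0.0141, 0.2043]
orientation: [[-0.993, 0.117, -0.0], [0.117, 0.993, -0.0], [0.0, -0.0, -1.0]]
ft_force: [-0.5, -0.5, -1.0]
opening: 0.029
finger_force: 78.9
```

Emit:
{"api": "move_arm", "payload": {"series": [{"tx": 0,"ty": 0,"tz": 0,"turn": 0,"jaw": 20},{"tx": 0,"ty": 0,"tz": 0,"turn": 0,"jaw": 20},{"tx": 0,"ty": 0,"tz": 0,"turn": 0,"jaw": 20},{"tx": 0,"ty": 0,"tz": 0,"turn": 0,"jaw": 20},{"tx": 0,"ty": 0,"tz": 0,"turn": 0,"jaw": 20},{"tx": 0,"ty": 0,"tz": 0,"turn": 0,"jaw": 20},{"tx": 0,"ty": 0,"tz": 0,"turn": 0,"jaw": 20},{"tx": 0,"ty": 0,"tz": 0,"turn": 0,"jaw": 20}]}}

```text
time_s: 41.6
eef_pos: [0.4868, -0.0149, 0.2043]
orientation: [[-0.993, 0.118, 0.0], [0.118, 0.993, -0.0], [-0.0, -0.0, -1.0]]
ft_force: [0.4, -0.1, -1.9]
opening: 0.0292
finger_force: 78.9
```

Emit:
{"api": "move_arm", "payload": {"series": [{"tx": 0,"ty": 0,"tz": 0,"turn": 0,"jaw": 20},{"tx": 0,"ty": 0,"tz": 0,"turn": 0,"jaw": 20},{"tx": 0,"ty": 0,"tz": 0,"turn": 0,"jaw": 20},{"tx": 0,"ty": 0,"tz": 0,"turn": 0,"jaw": 20},{"tx": 0,"ty": 0,"tz": -0.2,"turn": 0,"jaw": 20},{"tx": 0,"ty": -0.2,"tz": -0.3,"turn": 0,"jaw": 20},{"tx": 0,"ty": -0.5,"tz": 0,"turn": 0,"jaw": 20},{"tx": 0,"ty": -0.5,"tz": 0,"turn": 0,"jaw": 20}]}}

```text
time_s: 42.6
eef_pos: [0.4786, -0.0871, 0.2355]
orientation: [[-0.993, 0.118, 0.001], [0.118, 0.993, 0.0], [-0.001, 0.0, -1.0]]
ft_force: [-0.6, 0.2, -2.0]
opening: 0.0289
finger_force: 79.0
```

```bash
python3 - <<'E'
from h import *
plan(.4905,-.3864,.2048,-6.8)
E
```

```text
pos [ 0.4786 -0.0871  0.2355] yaw -6.77 F [-0.6  0.2 -2. ] op 0.0289 t 42.6
shift units [-0.785 -4.931  0.512] turn units 0.006
```

Emit:
{"api": "move_arm", "payload": {"series": [{"tx": -0.1,"ty": -0.7,"tz": 0,"turn": 0,"jaw": 20},{"tx": -0.1,"ty": -0.7,"tz": 0,"turn": 0,"jaw": 20},{"tx": -0.1,"ty": -0.7,"tz": 0,"turn": 0,"jaw": 20},{"tx": -0.1,"ty": -0.7,"tz": 0,"turn": 0,"jaw": 20},{"tx": -0.1,"ty": -0.7,"tz": 0,"turn": 0,"jaw": 20},{"tx": -0.1,"ty": -0.6,"tz": 0,"turn": 0,"jaw": 20},{"tx": -0.1,"ty": -0.4,"tz": 0,"turn": 0,"jaw": 20},{"tx": -0.05,"ty": -0.2,"tz": 0,"turn": 0,"jaw": 20}]}}

```text
time_s: 43.6
eef_pos: [0.4895, -0.373, 0.2349]
orientation: [[-0.993, 0.12, -0.0], [0.12, 0.993, -0.001], [-0.0, -0.001, -1.0]]
ft_force: [-0.3, 0.3, -0.9]
opening: 0.0287
finger_force: 78.9
```

Emit:
{"api": "move_arm", "payload": {"series": [{"tx": 0,"ty": 0,"tz": 0.2,"turn": 0,"jaw": 20},{"tx": 0,"ty": 0,"tz": 0.4,"turn": 0,"jaw": 20},{"tx": 0,"ty": 0,"tz": 0.4,"turn": 0,"jaw": 20},{"tx": 0,"ty": 0,"tz": 0.3,"turn": 0,"jaw": 20},{"tx": 0,"ty": 0,"tz": 0.1,"turn": 0,"jaw": 20},{"tx": 0,"ty": 0,"tz": 0,"turn": 0,"jaw": 20},{"tx": 0,"ty": 0,"tz": 0,"turn": 0,"jaw": 20},{"tx": 0,"ty": 0,"tz": 0,"turn": 0,"jaw": 20}]}}

```text
time_s: 44.6
eef_pos: [0.4899, -0.3719, 0.1511]
orientation: [[-0.993, 0.118, 0.001], [0.118, 0.993, -0.0], [-0.001, -0.0, -1.0]]
ft_force: [0.4, 0.4, -2.7]
opening: 0.029
finger_force: 78.9
```

```bash
python3 - <<'E'
from h import *
plan(.4905,-.3864,.0488,-6.8)
E
```

```text
pos [ 0.4899 -0.3719  0.1511] yaw -6.8 F [ 0.4  0.4 -2.7] op 0.029 t 44.6
shift units [-0.036 -0.237  1.704] turn units -0.0
```

Emit:
{"api": "move_arm", "payload": {"series": [{"tx": -0.035,"ty": -0.14,"tz": 0,"turn": 0,"jaw": 20},{"tx": 0,"ty": -0.1,"tz": 0.1,"turn": 0,"jaw": 20},{"tx": 0,"ty": 0,"tz": 0.2,"turn": 0,"jaw": 20},{"tx": 0,"ty": 0,"tz": 0.3,"turn": 0,"jaw": 20},{"tx": 0,"ty": 0,"tz": 0.2,"turn": 0,"jaw": 20},{"tx": 0,"ty": 0,"tz": 0,"turn": 0,"jaw": 20},{"tx": 0,"ty": 0,"tz": 0,"turn": 0,"jaw": 20},{"tx": 0,"ty": 0,"tz": 0,"turn": 0,"jaw": 20}]}}

```text
time_s: 45.6
eef_pos: [0.4903, -0.3865, 0.103]
orientation: [[-0.993, 0.118, 0.001], [0.118, 0.993, -0.001], [-0.001, -0.0, -1.0]]
ft_force: [-0.0, -0.6, -1.6]
opening: 0.0288
finger_force: 78.9
```

Emit:
{"api": "move_arm", "payload": {"series": [{"tx": 0,"ty": 0,"tz": 0.15,"turn": 0,"jaw": 20},{"tx": 0,"ty": 0,"tz": 0.2,"turn": 0,"jaw": 20},{"tx": 0,"ty": 0,"tz": 0.2,"turn": 0,"jaw": 20},{"tx": 0,"ty": 0,"tz": 0.2,"turn": 0,"jaw": 20},{"tx": 0,"ty": 0,"tz": 0.1,"turn": 0,"jaw": 20},{"tx": 0,"ty": 0,"tz": 0,"turn": 0,"jaw": 20},{"tx": 0,"ty": 0,"tz": 0,"turn": 0,"jaw": 20},{"tx": 0,"ty": 0,"tz": 0,"turn": 0,"jaw": 20}]}}

```text
time_s: 46.6
eef_pos: [0.4902, -0.3864, 0.0518]
orientation: [[-0.993, 0.118, 0.001], [0.118, 0.993, -0.0], [-0.001, -0.0, -1.0]]
ft_force: [0.5, 0.3, -1.6]
opening: 0.029
finger_force: 78.9
```

No contact on the way in. Lowering the last 3 mm, then releasing and rising.

Emit:
{"api": "move_arm", "payload": {"series": [{"tx": 0,"ty": 0,"tz": 0.03,"turn": 0,"jaw": 20},{"tx": 0,"ty": 0,"tz": 0.02,"turn": 0,"jaw": 20},{"tx": 0,"ty": 0,"tz": 0,"turn": 0,"jaw": 20},{"tx": 0,"ty": 0,"tz": 0,"turn": 0,"jaw": 32},{"tx": 0,"ty": 0,"tz": 0,"turn": 0,"jaw": 45},{"tx": 0,"ty": 0,"tz": 0,"turn": 0,"jaw": 60},{"tx": 0,"ty": 0,"tz": 0,"turn": 0,"jaw": 70},{"tx": 0,"ty": 0,"tz": 0,"turn": 0,"jaw": 70}]}}

```text
time_s: 47.6
eef_pos: [0.49, -0.3863, 0.0483]
orientation: [[-0.993, 0.118, -0.0], [0.118, 0.993, -0.0], [0.0, -0.0, -1.0]]
ft_force: [-0.2, -0.2, 0.8]
opening: 0.0701
finger_force: 0.0
```

Emit:
{"api": "move_arm", "payload": {"series": [{"tx": 0,"ty": 0,"tz": -0.2,"turn": 0,"jaw": 70},{"tx": 0,"ty": 0,"tz": -0.4,"turn": 0,"jaw": 70},{"tx": 0,"ty": 0,"tz": -0.5,"turn": 0,"jaw": 70},{"tx": 0,"ty": 0,"tz": -0.5,"turn": 0,"jaw": 70},{"tx": 0,"ty": 0,"tz": -0.4,"turn": 0,"jaw": 70},{"tx": 0,"ty": 0.3,"tz": -0.2,"turn": 0,"jaw": 40},{"tx": 0,"ty": 0.5,"tz": 0,"turn": 0,"jaw": 0},{"tx": 0,"ty": 0.5,"tz": 0,"turn": 0,"jaw": 0}]}}

```text
time_s: 48.6
eef_pos: [0.4993, -0.3084, 0.1814]
orientation: [[-0.993, 0.119, 0.001], [0.119, 0.993, -0.0], [-0.001, -0.0, -1.0]]
ft_force: [0.1, -0.6, 0.7]
opening: 0.0153
finger_force: 0.0
```

```bash
python3 - <<'E'
from h import *
import pickle
s=cam("scene"); a=pickle.load(open("s8.pkl","rb"))["pixels"].astype(int); d=abs(a-s["pixels"]).max(2)
print("scanner",(d[148:198,220:278]>30).mean(),"modules",(d[215:290,285:370]>30).mean(),"can",(d[163:213,198:222]>30).mean())
# button circle in the top view
t=pickle.load(open("t7.pkl","rb"))
plan(.562,-.190,.10,-4.25)
E
```

```text
scanner 0.002758620689655172 modules 0.0 can 0.0
pos [ 0.5007 -0.3039  0.181 ] yaw -6.61 F [ 2.1  1.1 -0.3] op 0.0077 t 48.65
shift units [-0.796  2.     1.355] turn units -0.393
```

Emit:
{"api": "move_arm", "payload": {"series": [{"tx": -0.1,"ty": 0.3,"tz": 0,"turn": 0,"jaw": 0},{"tx": -0.2,"ty": 0.5,"tz": 0,"turn": 0,"jaw": 0},{"tx": -0.2,"ty": 0.5,"tz": 0,"turn": 0,"jaw": 0},{"tx": -0.2,"ty": 0.5,"tz": 0.2,"turn": 0,"jaw": 0},{"tx": -0.08,"ty": 0.16,"tz": 0.4,"turn": 0,"jaw": 0},{"tx": 0,"ty": 0,"tz": 0.4,"turn": 0,"jaw": 0},{"tx": 0,"ty": 0,"tz": 0.4,"turn": 0,"jaw": 0},{"tx": 0,"ty": 0,"tz": 0.2,"turn": 0,"jaw": 0}]}}

```text
time_s: 49.65
eef_pos: [0.5594, -0.1975, 0.0834]
orientation: [[-0.993, 0.119, -0.001], [0.119, 0.993, -0.0], [0.001, -0.0, -1.0]]
ft_force: [0.4, 0.5, 0.5]
opening: -0.0001
finger_force: 0.0
```

```bash
python3 - <<'E'
from h import *
plan(.5605,-.191,.06,-6.8)
E
```

```text
pos [ 0.5594 -0.1975  0.0834] yaw -6.82 F [0.4 0.5 0.5] op -0.0001 t 49.65
shift units [-0.006  0.109  0.391] turn units -0.003
```

Emit:
{"api": "move_arm", "payload": {"series": [{"tx": 0,"ty": 0.11,"tz": 0.1,"turn": 0,"jaw": 0},{"tx": 0,"ty": 0,"tz": 0.1,"turn": 0,"jaw": 0},{"tx": 0,"ty": 0,"tz": 0.1,"turn": 0,"jaw": 0},{"tx": 0,"ty": 0,"tz": 0.1,"turn": 0,"jaw": 0},{"tx": 0,"ty": 0,"tz": 0,"turn": 0,"jaw": 0},{"tx": 0,"ty": 0,"tz": 0,"turn": 0,"jaw": 0},{"tx": 0,"ty": 0,"tz": 0,"turn": 0,"jaw": 0},{"tx": 0,"ty": 0,"tz": 0,"turn": 0,"jaw": 0}]}}

```text
time_s: 50.65
eef_pos: [0.5605, -0.191, 0.0605]
orientation: [[-0.993, 0.118, 0.0], [0.118, 0.993, -0.0], [-0.0, -0.0, -1.0]]
ft_force: [-0.5, -0.4, -0.2]
opening: 0.0003
finger_force: 0.0
```

Emit:
{"api": "move_arm", "payload": {"series": [{"tx": 0,"ty": 0,"tz": 0.04,"turn": 0,"jaw": 0},{"tx": 0,"ty": 0,"tz": 0.04,"turn": 0,"jaw": 0},{"tx": 0,"ty": 0,"tz": 0.04,"turn": 0,"jaw": 0},{"tx": 0,"ty": 0,"tz": 0,"turn": 0,"jaw": 0},{"tx": 0,"ty": 0,"tz": 0,"turn": 0,"jaw": 0},{"tx": 0,"ty": 0,"tz": 0,"turn": 0,"jaw": 0},{"tx": 0,"ty": 0,"tz": 0,"turn": 0,"jaw": 0},{"tx": 0,"ty": 0,"tz": 0,"turn": 0,"jaw": 0}]}}

```text
time_s: 51.65
eef_pos: [0.5604, -0.191, 0.0532]
orientation: [[-0.993, 0.118, 0.0], [0.118, 0.993, -0.0], [-0.0, -0.0, -1.0]]
ft_force: [0.4, -0.3, 0.3]
opening: 0.0
finger_force: 0.0
```

Emit:
{"api": "move_arm", "payload": {"series": [{"tx": 0,"ty": 0,"tz": 0.03,"turn": 0,"jaw": 0},{"tx": 0,"ty": 0,"tz": 0.03,"turn": 0,"jaw": 0},{"tx": 0,"ty": 0,"tz": 0.03,"turn": 0,"jaw": 0},{"tx": 0,"ty": 0,"tz": 0,"turn": 0,"jaw": 0},{"tx": 0,"ty": 0,"tz": 0,"turn": 0,"jaw": 0},{"tx": 0,"ty": 0,"tz": 0,"turn": 0,"jaw": 0},{"tx": 0,"ty": 0,"tz": 0,"turn": 0,"jaw": 0},{"tx": 0,"ty": 0,"tz": 0,"turn": 0,"jaw": 0}]}}

```text
time_s: 52.65
eef_pos: [0.5605, -0.1911, 0.0478]
orientation: [[-0.993, 0.118, 0.0], [0.118, 0.993, -0.0], [-0.0, -0.0, -1.0]]
ft_force: [0.7, 0.0, 3.4]
opening: -0.0001
finger_force: 1.9
```

Emit:
{"api": "move_arm", "payload": {"series": [{"tx": 0,"ty": 0,"tz": 0.03,"turn": 0,"jaw": 0},{"tx": 0,"ty": 0,"tz": 0.03,"turn": 0,"jaw": 0},{"tx": 0,"ty": 0,"tz": 0.02,"turn": 0,"jaw": 0},{"tx": 0,"ty": 0,"tz": 0,"turn": 0,"jaw": 0},{"tx": 0,"ty": 0,"tz": 0,"turn": 0,"jaw": 0},{"tx": 0,"ty": 0,"tz": 0,"turn": 0,"jaw": 0},{"tx": 0,"ty": 0,"tz": 0,"turn": 0,"jaw": 0},{"tx": 0,"ty": 0,"tz": 0,"turn": 0,"jaw": 0}]}}

```text
time_s: 53.65
eef_pos: [0.5607, -0.1912, 0.0456]
orientation: [[-0.993, 0.119, 0.001], [0.119, 0.993, 0.001], [-0.001, 0.002, -1.0]]
ft_force: [-11.9, 4.7, 35.5]
opening: 0.0001
finger_force: 17.6
```

Fully down, bottomed out at 35 N. Letting go.

Emit:
{"api": "move_arm", "payload": {"series": [{"tx": 0,"ty": 0,"tz": -0.1,"turn": 0,"jaw": 0},{"tx": 0,"ty": 0,"tz": -0.2,"turn": 0,"jaw": 0},{"tx": 0,"ty": 0,"tz": -0.4,"turn": 0,"jaw": 0},{"tx": 0,"ty": 0,"tz": -0.5,"turn": 0,"jaw": 0},{"tx": 0,"ty": 0,"tz": -0.5,"turn": 0,"jaw": 0},{"tx": 0,"ty": 0,"tz": -0.3,"turn": 0,"jaw": 0},{"tx": 0,"ty": 0,"tz": 0,"turn": 0,"jaw": 0},{"tx": 0,"ty": 0,"tz": 0,"turn": 0,"jaw": 0}]}}

```text
time_s: 54.65
eef_pos: [0.5597, -0.1906, 0.1617]
orientation: [[-0.993, 0.118, -0.002], [0.118, 0.993, 0.0], [0.002, 0.0, -1.0]]
ft_force: [-0.3, -0.4, 1.0]
opening: 0.0001
finger_force: 0.0
```

```bash
python3 - <<'E'
from h import *
import pickle
s=cam("scene"); a=pickle.load(open("s8.pkl","rb"))["pixels"].astype(int); d=abs(a-s["pixels"]).max(2)
m=d[215:290,285:370]>30
print("scanner",(d[148:198,220:278]>30).mean(),"modules",m.mean(),"modules lower",(d[235:290,295:370]>30).mean(),"tape",(d[255:300,255:290]>30).mean(),"others",(d[255:400,350:490]>30).mean())
print(telemetry.read_state()["ft_force"])
E
```

```text
scanner 0.02689655172413793 modules 0.0 modules lower 0.0 tape 0.0 others 0.0
[ 0.28171204 -0.24503126 -1.1828269 ]
```

```bash
python3 -c "
from cell import robot
print(robot.hand_in())"
```

```text
the job is handed in; nothing more can be done
None
```

The job is handed in at about 55 s on the robot clock: the narrow and middle modules are pushed home (there was no wide one), I held the scanner over both labels in order (no read signal to confirm them), put it back in its holster, and pressed the start button fully and let go.

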